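Bundle the corner plates in the strapping jig

TASK

Get the loose L-shaped steel corner plates ready for strapping: lift the cam lever of the strapping jig, slide its stop back, and lay every plate on the bench flat on the two rubber pads of its deck in one square pile, each turned end for end from the one below it so that the long legs, running from fence towards stop, lie on alternate sides and the pile stays balanced. Then slide the stop up until the pile sits snugly between fence and stop, and flip the cam lever right down to clamp it. Leave the other things on the bench where they are.

Things in the scene. Friction and masses are not known exactly. Their poses are not given: they have to be found in the camera images.
- plate1_leg (a point): Middle of the long leg, half-way up, of a loose flat steel L plate: outline 90 x 64, 8 thick, both legs 30 wide, 0.23 kg; lies flat on the bench. Axes: y along the long leg, z up. From here (mm) the long leg covers x +-15, y +-45; the short leg x 15 to 49, y -45 to -15; outline centre x +17; centre of mass x +9, y -8. 4 to 6 of the six identical plates are present; None if absent.
- plate2_leg (a point): The same point (middle of the long leg, half-way up; same axes) of another, identical L plate; None if absent.
- plate3_leg (a point): The same point (middle of the long leg, half-way up; same axes) of another, identical L plate; None if absent.
- plate4_leg (a point): The same point (middle of the long leg, half-way up; same axes) of another, identical L plate; None if absent.
- plate5_leg (a point): The same point (middle of the long leg, half-way up; same axes) of another, identical L plate; None if absent.
- plate6_leg (a point): The same point (middle of the long leg, half-way up; same axes) of another, identical L plate; None if absent.
- bay (a point): Where the pile goes on the fixed jig: centre of its 64 (x) by 90 (y) mm footprint, on the deck, 25 mm above the bench. y runs along the rail from fence to stop, x from the pile to the rail, z up. The deck: two wooden boards (x -70 to 68; y -45 to -8 and 8 to 100 mm; strap slot between), each with a flush dark rubber pad 64 mm wide: the two pads are the footprint. Base 15 mm lower.
- fence (a point): Middle of the fixed fence's face (at bay y -45 mm, 25.5 mm above the deck), axes as the bay: aluminium plate 100 mm wide in x, 10 mm thick, top 51 mm above the deck. The rail, 30 mm wide, 240 mm long, top 20 mm above the deck, runs along y at x +87 mm.
- stop (a joint): Sliding stop: clear gap (m) between fence and stop face, 0.045 to 0.150; starts 0.05 to 0.08, too narrow for a plate. Slides with about 2 N when the lever is up; clamped it holds over 25 N. Face plate 100 mm wide, 10 thick, 2 to 51 mm above the deck, on a saddle over the rail: 46 mm across, 56 mm along it from the face backwards, top 27.5 mm above the deck.
- stop_face (a point): Centre of the stop's face, which meets the pile, 26.5 mm above the deck; axes as the bay; moves with the stop.
- cam_lever (a joint): Cam lever on the stop's saddle, hinged about a line along the rail: 0 = lying flat, pointing to the bay's +x, away from the pile: clamped (start); 1.57 = upright, 1.75 = fully up: released. The cam bites below 0.65 and then needs up to 0.55 N m, some 10 N at the grip, up or down. It stays where it is left.
- lever_grip (a point): Centre of the black lever's flat grip end, 16 mm wide (along the rail), 28 long, 10 thick; 58 mm from the pivot, the tip 14 mm further. x along the lever to its tip, y along the rail. Lying flat it is 35 mm above the deck, 50 mm above the base plate, free all round. Pinched here across its width, the lever can be swung and the stop slid along the rail.
- lever_pivot (a point): The lever's hinge pin: middle of the saddle, 31.4 mm above the deck, 28 mm behind the stop's face, at bay x +87 mm; axes as the bay. The grip point lies 4 mm to the lever's upper side of the line from the pin along the lever.
- spanner: Bystander, not part of the job: open-ended spanner, 190 mm long, lying flat, up to about 10 mm high. Origin near the middle, underside.
- sprocket: Bystander, not part of the job: flat dark steel sprocket ring, 72 mm across, 5 mm thick, hole 34 mm. Origin at the underside.
- hex_key: Bystander, not part of the job: small L-shaped hex key bent from 8 mm round bar, 85 mm and 30 mm legs, lying flat. Origin at the bend, underside.
- oil_bottle: Bystander, not part of the job: small white oil bottle, 40 mm across, 62 mm tall, standing. Origin at the underside.
- grease_tin: Bystander, not part of the job: round aluminium tin, 72 mm across, 45 mm tall. Origin at the underside.
- pedal: Bystander, not part of the job: black bicycle pedal, 90 x 58 mm and 26 mm high, with a steel axle 45 mm long. Origin at the underside.
There are look-alikes about, which are no part of the job. What is shaped like the part that bears plate2_leg but blue or red is not meant.

How it is judged (in metres and radians):
On the way, in this order (a step that is already met when the one before it is completed fails the run):
1. the cam lever is lifted, so that the stop is free (value of joint cam_lever above 1 rad), for 0.2 s.
2. all plates lie flat on the deck pads in one pile, each turned end for end from the one below ((x of plate1_leg in the frame of bay between 0.008 and 0.026 m or x of plate1_leg in the frame of bay between -0.026 and -0.008 m) and y of plate1_leg in the frame of bay between -0.01 and 0.03 m and z of plate1_leg in the frame of bay between 0.001 and 0.053 m and angle between the y axis of each of plate1_leg, plate2_leg, plate3_leg, plate4_leg, plate5_leg, plate6_leg and the y axis of bay, either way round below 0.2 rad and angle between the z axis of each of plate1_leg, plate2_leg, plate3_leg, plate4_leg, plate5_leg, plate6_leg and the z axis of bay, either way round below 0.08 rad and (x of plate2_leg in the frame of bay between 0.008 and 0.026 m or x of plate2_leg in the frame of bay between -0.026 and -0.008 m) and y of plate2_leg in the frame of bay between -0.01 and 0.03 m and z of plate2_leg in the frame of bay between 0.001 and 0.053 m and (x of plate3_leg in the frame of bay between 0.008 and 0.026 m or x of plate3_leg in the frame of bay between -0.026 and -0.008 m) and y of plate3_leg in the frame of bay between -0.01 and 0.03 m and z of plate3_leg in the frame of bay between 0.001 and 0.053 m and (x of plate4_leg in the frame of bay between 0.008 and 0.026 m or x of plate4_leg in the frame of bay between -0.026 and -0.008 m) and y of plate4_leg in the frame of bay between -0.01 and 0.03 m and z of plate4_leg in the frame of bay between 0.001 and 0.053 m and (x of plate5_leg in the frame of bay between 0.008 and 0.026 m or x of plate5_leg in the frame of bay between -0.026 and -0.008 m) and y of plate5_leg in the frame of bay between -0.01 and 0.03 m and z of plate5_leg in the frame of bay between 0.001 and 0.053 m and (x of plate6_leg in the frame of bay between 0.008 and 0.026 m or x of plate6_leg in the frame of bay between -0.026 and -0.008 m) and y of plate6_leg in the frame of bay between -0.01 and 0.03 m and z of plate6_leg in the frame of bay between 0.001 and 0.053 m and (z of plate1_leg in the frame of plate2_leg above 0.012 m or z of plate1_leg in the frame of plate2_leg below -0.012 m or horizontal distance between plate1_leg and plate2_leg above 0.022 m) and (z of plate1_leg in the frame of plate3_leg above 0.012 m or z of plate1_leg in the frame of plate3_leg below -0.012 m or horizontal distance between plate1_leg and plate3_leg above 0.022 m) and (z of plate1_leg in the frame of plate4_leg above 0.012 m or z of plate1_leg in the frame of plate4_leg below -0.012 m or horizontal distance between plate1_leg and plate4_leg above 0.022 m) and (z of plate1_leg in the frame of plate5_leg above 0.012 m or z of plate1_leg in the frame of plate5_leg below -0.012 m or horizontal distance between plate1_leg and plate5_leg above 0.022 m) and (z of plate1_leg in the frame of plate6_leg above 0.012 m or z of plate1_leg in the frame of plate6_leg below -0.012 m or horizontal distance between plate1_leg and plate6_leg above 0.022 m) and (z of plate2_leg in the frame of plate3_leg above 0.012 m or z of plate2_leg in the frame of plate3_leg below -0.012 m or horizontal distance between plate2_leg and plate3_leg above 0.022 m) and (z of plate2_leg in the frame of plate4_leg above 0.012 m or z of plate2_leg in the frame of plate4_leg below -0.012 m or horizontal distance between plate2_leg and plate4_leg above 0.022 m) and (z of plate2_leg in the frame of plate5_leg above 0.012 m or z of plate2_leg in the frame of plate5_leg below -0.012 m or horizontal distance between plate2_leg and plate5_leg above 0.022 m) and (z of plate2_leg in the frame of plate6_leg above 0.012 m or z of plate2_leg in the frame of plate6_leg below -0.012 m or horizontal distance between plate2_leg and plate6_leg above 0.022 m) and (z of plate3_leg in the frame of plate4_leg above 0.012 m or z of plate3_leg in the frame of plate4_leg below -0.012 m or horizontal distance between plate3_leg and plate4_leg above 0.022 m) and (z of plate3_leg in the frame of plate5_leg above 0.012 m or z of plate3_leg in the frame of plate5_leg below -0.012 m or horizontal distance between plate3_leg and plate5_leg above 0.022 m) and (z of plate3_leg in the frame of plate6_leg above 0.012 m or z of plate3_leg in the frame of plate6_leg below -0.012 m or horizontal distance between plate3_leg and plate6_leg above 0.022 m) and (z of plate4_leg in the frame of plate5_leg above 0.012 m or z of plate4_leg in the frame of plate5_leg below -0.012 m or horizontal distance between plate4_leg and plate5_leg above 0.022 m) and (z of plate4_leg in the frame of plate6_leg above 0.012 m or z of plate4_leg in the frame of plate6_leg below -0.012 m or horizontal distance between plate4_leg and plate6_leg above 0.022 m) and (z of plate5_leg in the frame of plate6_leg above 0.012 m or z of plate5_leg in the frame of plate6_leg below -0.012 m or horizontal distance between plate5_leg and plate6_leg above 0.022 m)), for 0.3 s.
At the end, for the whole second after the job is handed in: All plates lie flat on the deck pads in one pile, long legs along the rail (0.1 rad), each 17 mm (+-9) to one side of the pile's centre line, on alternate sides going up, within 5 mm of the bay's middle along the rail; stop gap 87 to 93.5 mm; lever flat down (under 0.12 rad); all at rest ((x of plate1_leg in the frame of bay between 0.008 and 0.026 m or x of plate1_leg in the frame of bay between -0.026 and -0.008 m) and y of plate1_leg in the frame of bay between -0.005 and 0.005 m and z of plate1_leg in the frame of bay between 0.001 and 0.053 m and angle between the y axis of each of plate1_leg, plate2_leg, plate3_leg, plate4_leg, plate5_leg, plate6_leg and the y axis of bay, either way round below 0.1 rad and angle between the z axis of each of plate1_leg, plate2_leg, plate3_leg, plate4_leg, plate5_leg, plate6_leg and the z axis of bay, either way round below 0.08 rad and (x of plate2_leg in the frame of bay between 0.008 and 0.026 m or x of plate2_leg in the frame of bay between -0.026 and -0.008 m) and y of plate2_leg in the frame of bay between -0.005 and 0.005 m and z of plate2_leg in the frame of bay between 0.001 and 0.053 m and (x of plate3_leg in the frame of bay between 0.008 and 0.026 m or x of plate3_leg in the frame of bay between -0.026 and -0.008 m) and y of plate3_leg in the frame of bay between -0.005 and 0.005 m and z of plate3_leg in the frame of bay between 0.001 and 0.053 m and (x of plate4_leg in the frame of bay between 0.008 and 0.026 m or x of plate4_leg in the frame of bay between -0.026 and -0.008 m) and y of plate4_leg in the frame of bay between -0.005 and 0.005 m and z of plate4_leg in the frame of bay between 0.001 and 0.053 m and (x of plate5_leg in the frame of bay between 0.008 and 0.026 m or x of plate5_leg in the frame of bay between -0.026 and -0.008 m) and y of plate5_leg in the frame of bay between -0.005 and 0.005 m and z of plate5_leg in the frame of bay between 0.001 and 0.053 m and (x of plate6_leg in the frame of bay between 0.008 and 0.026 m or x of plate6_leg in the frame of bay between -0.026 and -0.008 m) and y of plate6_leg in the frame of bay between -0.005 and 0.005 m and z of plate6_leg in the frame of bay between 0.001 and 0.053 m and (z of plate1_leg in the frame of plate2_leg above 0.012 m or z of plate1_leg in the frame of plate2_leg below -0.012 m or horizontal distance between plate1_leg and plate2_leg above 0.022 m) and (z of plate1_leg in the frame of plate3_leg above 0.012 m or z of plate1_leg in the frame of plate3_leg below -0.012 m or horizontal distance between plate1_leg and plate3_leg above 0.022 m) and (z of plate1_leg in the frame of plate4_leg above 0.012 m or z of plate1_leg in the frame of plate4_leg below -0.012 m or horizontal distance between plate1_leg and plate4_leg above 0.022 m) and (z of plate1_leg in the frame of plate5_leg above 0.012 m or z of plate1_leg in the frame of plate5_leg below -0.012 m or horizontal distance between plate1_leg and plate5_leg above 0.022 m) and (z of plate1_leg in the frame of plate6_leg above 0.012 m or z of plate1_leg in the frame of plate6_leg below -0.012 m or horizontal distance between plate1_leg and plate6_leg above 0.022 m) and (z of plate2_leg in the frame of plate3_leg above 0.012 m or z of plate2_leg in the frame of plate3_leg below -0.012 m or horizontal distance between plate2_leg and plate3_leg above 0.022 m) and (z of plate2_leg in the frame of plate4_leg above 0.012 m or z of plate2_leg in the frame of plate4_leg below -0.012 m or horizontal distance between plate2_leg and plate4_leg above 0.022 m) and (z of plate2_leg in the frame of plate5_leg above 0.012 m or z of plate2_leg in the frame of plate5_leg below -0.012 m or horizontal distance between plate2_leg and plate5_leg above 0.022 m) and (z of plate2_leg in the frame of plate6_leg above 0.012 m or z of plate2_leg in the frame of plate6_leg below -0.012 m or horizontal distance between plate2_leg and plate6_leg above 0.022 m) and (z of plate3_leg in the frame of plate4_leg above 0.012 m or z of plate3_leg in the frame of plate4_leg below -0.012 m or horizontal distance between plate3_leg and plate4_leg above 0.022 m) and (z of plate3_leg in the frame of plate5_leg above 0.012 m or z of plate3_leg in the frame of plate5_leg below -0.012 m or horizontal distance between plate3_leg and plate5_leg above 0.022 m) and (z of plate3_leg in the frame of plate6_leg above 0.012 m or z of plate3_leg in the frame of plate6_leg below -0.012 m or horizontal distance between plate3_leg and plate6_leg above 0.022 m) and (z of plate4_leg in the frame of plate5_leg above 0.012 m or z of plate4_leg in the frame of plate5_leg below -0.012 m or horizontal distance between plate4_leg and plate5_leg above 0.022 m) and (z of plate4_leg in the frame of plate6_leg above 0.012 m or z of plate4_leg in the frame of plate6_leg below -0.012 m or horizontal distance between plate4_leg and plate6_leg above 0.022 m) and (z of plate5_leg in the frame of plate6_leg above 0.012 m or z of plate5_leg in the frame of plate6_leg below -0.012 m or horizontal distance between plate5_leg and plate6_leg above 0.022 m) and linear speed of each of plate1, plate2, plate3, plate4, plate5, plate6 below 0.02 m/s and value of joint stop between 0.087 and 0.0935 m and value of joint cam_lever below 0.12 rad); the robot touches nothing.
It fails at once if a bystander is pushed more than 8 cm from its place (distance of any of spanner, sprocket, hex_key, oil_bottle, grease_tin, pedal from where it was at the start of the episode above 0.08 m).
It fails at once if the oil bottle is knocked over (angle between oil_bottle's own z axis and vertical above 0.6 rad).
Of plate1, plate2, plate3, plate4, plate5, plate6 only 4 to 6 are there at a start; the rules pass over those that are not, and their reading is None.
At some moment in a run one of plate1, plate2, plate3, plate4, plate5, plate6 may be knocked a few centimetres aside while the robot is not near it.
Once in a run the grip may slacken for a moment while it holds something.
It also fails if it takes over 210 s, if anything falls off the work surface, if the arm or the gripper's body presses on something with over 40 N, if the wrist force passes 120 N, or if a joint passes its speed limit or range.

ROBOT

A 7-joint arm with a two-finger parallel gripper is mounted at the origin on the work surface. World frame = base frame: x ahead of the robot, y to its left, z up, the work surface at z = 0. Lengths are in mm, angles in rad, forces in N, time in s.
With the tool pointing down it reaches from about 425 to 825 mm from the base axis. Payload 3.6 kg.
Tool frame: the origin (TCP) lies midway between the tips of the shut fingers; the grasp point (between the pads) lies 19 mm behind it; z points along the fingers, y is the direction in which the jaws open and shut (so a half turn about z gives the same grasp; the last joint's range is limited). The gripper opens to 93 mm and grips with 3 to 60 N. Pads are 15 mm wide; open, the fingers measure 128 mm over their backs; the gripper's body (75 mm by 188 mm) begins 65 mm behind the grasp point.
Start: joints at [1.163, 0.615, -0.013, 1.423, 0.008, 1.103, -0.04], TCP at [242.193, -603.162, 218.64] pointing down, gripper open.
Joint ranges: [-3.12, 3.12], [-0.3, 2.06], [-1.34, 1.32], [0.26, 2.42], [-1.36, 4.5], [0.01, 1.98], [-2.84, 2.84]. Speed limits (rad/s): [2.79, 2.79, 3.14, 3.14, 3.14, 3.14, 3.14].

INTERFACE

Orientations are given as [roll, pitch, yaw] about the fixed x, y, z axes, in that order (R = Rz(yaw) Ry(pitch) Rx(roll)).
In Python, from station import * gives the robot as it stands. The module is installed in compiled form; this text tells all that it offers.
- The arm moves only by the tool carry_out, never from a script. Its argument "plan" is a list of rows, each an object with "grip": the opening, from -1 (shut) to 1 (fully open); "linear": the shift along the tool's x, y, z in cm, a list of three; "spin": the turn about the tool's z in degrees. In form: [{"grip": grip, "linear": [x, y, z], "spin": spin}, ...]. A call has 1 to 20 rows; each row is the pose to reach, as a shift and turn from the pose commanded when the call began, along the tool's axes at that moment; what a row does not reach only later rows make up. A row lasts 1/8 s, in which the tool goes at most 62.5 mm and 10.7 degrees, less where a joint would pass 70% of its speed; a pose out of reach is approached as far as the arm can. A call with a gripper value outside its range is refused whole. The fingers move at their own pace and stop on an object; "force" is the grip in N (left out, the last holds). Time passes only in rows, so rows that repeat a pose let the fingers close. It gives the time, the measured TCP pose, the force and the opening at its end, in the units of the state.
- read_state(): the state, without advancing time (a new reading comes with each control period).
- get_image(name): name is "scene" or "top"; returns a dict with "img" (384x512x3 uint8, blue, green, red), "vertical_fov" (degrees; the focal length in pixels is half the picture's height over the tangent of half this angle, whatever the lens; pixels are square), "cx", "cy" (the principal point, pixels), "world_to_cam" (4x4, takes a point from world to camera coordinates). Camera axes: x right, y down, z forward; pixel columns grow to the right and rows downward; lengths in mm; the calibration is good to about 2 mm. A picture is of the moment at which its call begins. There is no depth.
- hand_in(): hands the job in, once; it reports no verdict.
Trained networks look in a picture, given as the dict that the camera call returned (one of the last four; its "shot" number tells which), for a name from the list of things; names that differ only in an ending like _2 or _b are one class to them, and where a whole thing is asked for, a point or a joint stands for the part that bears it (a point fixed in the world has none). Each returns a list of dicts, best first, with "confidence" (0 to 1); they miss things now and then, are a little off and sometimes report something else, mostly with a low value. They report only what shows in the picture. A call takes as long as a camera call. They do not tell look-alikes from the thing itself.
- silhouettes(thing, picture): "pixels" (384x512 bool, what is visible of it) and "bbox" ([left, top, right, bottom] in pixels, round what is visible of it).
The state is a dict: "t": time; "qpos": joint angles; "qd": joint speeds; "joint_efforts": joint torques, N m; "position": TCP position; "orientation": TCP orientation; "contact_force": force on the tool from outside, world axes, zero at the start; "torque": the same for the moment, N m; "gripper_width": opening from 0.0 (shut) to 1.0 (fully open).
Only numpy, scipy, OpenCV 4.12 (cv2) and the standard library are available. Lean on these libraries where they do the work, as an engineer would, in place of code of your own. Each camera call takes 0.05 s, during which the arm holds its last target. There are 200 camera calls.

## Working session

There is one attempt and no reset: what is moved stays moved. The work goes in short steps, Python scripts to look and compute and a tool call to move; the robot and the scene stay as the last step left them, time stands still between calls to the robot, and variables do not carry over. Pictures are saved under pics/ and viewed, about 12 in all and at most 16, crops included, and the job is handed in when it is done.

Besides the shell and the picture viewer there is one more tool, called by a JSON object that holds its "api" and its "payload". carry_out: Moves the arm, as the interface text tells. Its arguments: {"type":"object","properties":{"plan":{"type":"array","items":{"type":"object","properties":{"grip":{"type":"number"},"linear":{"type":"array","items":{"type":"number"}},"spin":{"type":"number"}}}},"force":{"type":"number"}},"required":["plan"]}

```bash
mkdir -p pics; ls; cat > h.py <<'E'
import numpy as np, cv2
from station import *
def K(p):
    f=p["img"].shape[0]/2/np.tan(np.radians(p["vertical_fov"])/2)
    return f,p["cx"],p["cy"]
def proj(p,P):
    P=np.atleast_2d(P).astype(float); W=np.array(p["world_to_cam"])
    c=P@W[:3,:3].T+W[:3,3]; f,cx,cy=K(p)
    return np.c_[f*c[:,0]/c[:,2]+cx,f*c[:,1]/c[:,2]+cy]
def ray(p,uv):
    uv=np.atleast_2d(uv).astype(float); f,cx,cy=K(p); W=np.array(p["world_to_cam"])
    d=np.c_[(uv[:,0]-cx)/f,(uv[:,1]-cy)/f,np.ones(len(uv))]@W[:3,:3]
    return -W[:3,:3].T@W[:3,3],d
def onz(p,uv,z):
    o,d=ray(p,uv); return o+d*((z-o[2])/d[:,2])[:,None]
E
python3 - <<'E'
from h import *
s=read_state(); print({k:np.round(v,3) for k,v in s.items()})
for n in("scene","top"):
    p=get_image(n); cv2.imwrite(f"pics/{n}0.png",p["img"])
    print(n,p["vertical_fov"],p["cx"],p["cy"],np.round(p["world_to_cam"],3).tolist())
    for t in("plate1_leg","stop","cam_lever","spanner","sprocket","hex_key","oil_bottle","grease_tin","pedal"):
        r=silhouettes(t,p); print(t,[(round(x["confidence"],2),np.round(x["bbox"]).tolist(),int(x["pixels"].sum())) for x in r])
E
```

```text
pics
{'t': np.float64(0.0), 'qpos': array([ 1.163,  0.616, -0.013,  1.425,  0.008,  1.103, -0.04 ]), 'qd': array([ 0.001,  0.   , -0.   , -0.   , -0.001,  0.001, -0.001]), 'joint_efforts': array([ 0.0000e+00, -4.5893e+01,  2.0900e-01, -1.6574e+01, -6.1000e-02,
        2.0000e-02,  0.0000e+00]), 'position': array([ 241.857, -602.492,  217.509]), 'orientation': array([-3.139,  0.   ,  0.382]), 'contact_force': array([-0.774, -0.658,  0.554]), 'torque': array([ 0.069, -0.001,  0.009]), 'gripper_width': np.float64(0.997)}
scene 44.05963523538106 255.04967115125743 186.71468567580152 [[0.58, 0.814, -0.022, -315.166], [0.5, -0.377, -0.779, -247.733], [-0.643, 0.441, -0.626, 1838.451], [0.0, 0.0, 0.0, 1.0]]
plate1_leg [(0.56, [198.0, 190.0, 229.0, 211.0], 271)]
stop [(0.75, [268.0, 150.0, 317.0, 188.0], 669)]
cam_lever []
spanner [(0.27, [114.0, 258.0, 128.0, 287.0], 310)]
sprocket [(0.68, [106.0, 200.0, 130.0, 215.0], 231)]
hex_key [(0.61, [286.0, 207.0, 300.0, 257.0], 401), (0.57, [128.0, 264.0, 157.0, 286.0], 105)]
oil_bottle [(0.81, [114.0, 260.0, 128.0, 284.0], 273)]
grease_tin [(0.86,
[... 428 characters left out ...]
.0, 154.0, 216.0, 230.0], 693)]
cam_lever [(0.54, [196.0, 153.0, 202.0, 181.0], 135)]
spanner [(0.71, [237.0, 108.0, 277.0, 158.0], 354), (0.51, [85.0, 215.0, 121.0, 244.0], 487)]
sprocket [(0.8, [369.0, 251.0, 398.0, 282.0], 393), (0.65, [188.0, 154.0, 217.0, 225.0], 667), (0.54, [279.0, 206.0, 313.0, 235.0], 444), (0.44, [382.0, 161.0, 411.0, 176.0], 64)]
hex_key [(0.5, [371.0, 197.0, 405.0, 228.0], 508), (0.28, [372.0, 251.0, 395.0, 281.0], 352)]
oil_bottle [(0.62, [409.0, 164.0, 428.0, 181.0], 217), (0.37, [331.0, 218.0, 356.0, 254.0], 453)]
grease_tin [(0.76, [308.0, 114.0, 332.0, 137.0], 506), (0.36, [151.0, 156.0, 240.0, 242.0], 5614)]
pedal [(0.63, [136.0, 114.0, 173.0, 147.0], 634)]
```

```bash
python3 - <<'E'
import cv2
a=cv2.imread("pics/top0.png")[90:310,60:460]; cv2.imwrite("pics/top0c.png",cv2.resize(a,(800,440),interpolation=cv2.INTER_CUBIC))
a=cv2.imread("pics/scene0.png")[120:320,80:420]; cv2.imwrite("pics/scene0c.png",cv2.resize(a,(800,470),interpolation=cv2.INTER_CUBIC))
E
```

```text
(no output)
```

View pics/top0c.png

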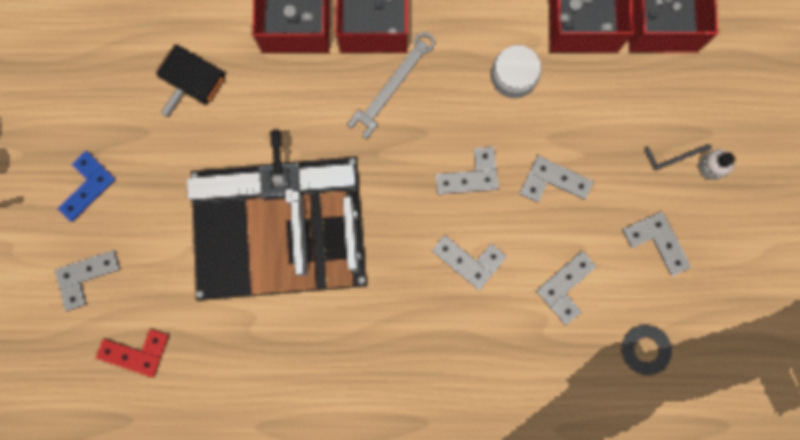

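View pics/scene0c.png

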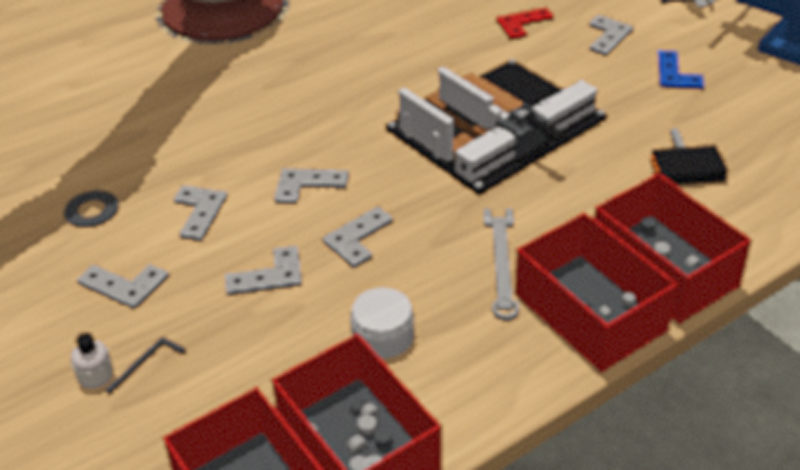

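```bash
python3 - <<'E'
import cv2,numpy as np
a=cv2.imread("pics/top0.png")[148:248,148:248]; b=cv2.imread("pics/scene0.png")[140:205,242:342]
a=cv2.resize(a,(400,400),interpolation=cv2.INTER_CUBIC);b=cv2.resize(b,(400,260),interpolation=cv2.INTER_CUBIC)
b=np.vstack([b,np.zeros((140,400,3),np.uint8)])
cv2.imwrite("pics/jig.png",cv2.resize(np.hstack([a,b]),(800,400)))
# colours
A=cv2.imread("pics/top0.png"); H=cv2.cvtColor(A,cv2.COLOR_BGR2HSV)
for n,(u,v) in dict(wood=(300,160),plate=(302,181),rail=(170,183),fence=(235,200),wood2=(350,280)).items(): print(n,A[v,u],H[v,u])
E
```

```text
wood [112 158 199] [ 16 111 199]
plate [152 156 159] [ 17  11 159]
rail [212 215 218] [ 15   7 218]
fence [204 207 205] [ 50   4 207]
wood2 [ 69  95 118] [ 16 106 118]
```

View pics/jig.png

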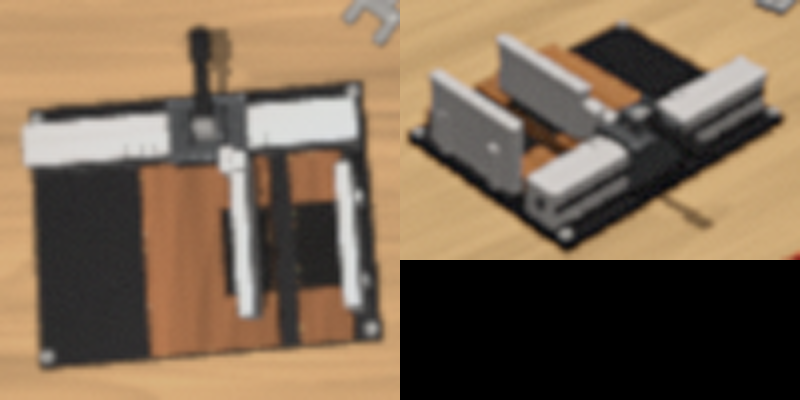

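```bash
cat > fit.py <<'E'
from h import *
from scipy.optimize import minimize
SS=4
def poly(p,img,P,val):
    q=proj(p,P)*SS+(SS-1)/2; cv2.fillPoly(img,[np.round(cv2.convexHull(q.astype(np.float32))*16).astype(np.int32)],val,shift=4)
def box(x0,x1,y0,y1,z0,z1): return np.array([[x,y,z] for x in(x0,x1) for y in(y0,y1) for z in(z0,z1)],float)
def T(P,x,y,yaw,z=0):
    c,s=np.cos(yaw),np.sin(yaw); return np.c_[x+c*P[:,0]-s*P[:,1],y+s*P[:,0]+c*P[:,1],z+P[:,2]]
def down(img,p): h,w=p["img"].shape[:2]; return cv2.resize(img,(w,h),interpolation=cv2.INTER_AREA)
def soft(p,vmin):
    H=cv2.cvtColor(p["img"],cv2.COLOR_BGR2HSV).astype(float)
    return np.clip((85-H[...,1])/60,0,1)*np.clip((H[...,2]-vmin)/40,0,1)
def canvas(p): h,w=p["img"].shape[:2]; return np.zeros((h*SS,w*SS),np.float32)
def jig(p,a):
    x,y,yaw,gap,ro=a; c=canvas(p)
    poly(p,c,T(box(72,102,ro-120,ro+120,-15,20),x,y,yaw,25),1)
    g=gap-45
    poly(p,c,T(box(-50,50,g,g+10,2,51),x,y,yaw,25),1)
    poly(p,c,T(box(64,110,g,g+56,0,27.5),x,y,yaw,25),0)
    poly(p,c,T(box(-50,50,-55,-45,-10,51),x,y,yaw,25),1)
    return down(c,p)
def L(p,a,h=8,z0=0):
    x,y,yaw=a; c=canvas(p)
    for b in(box(-15,15,-45,45,z0,z0+h),box(0,49,-45,-15,z0,z0+h)): poly(p,c,T(b,x,y,yaw),1)
    return down(c,p)
def fit(f,pics,masks,a0,steps,box_):
    def cost(a):
        s=0
        for p,m,b in zip(pics,masks,box_):
            u0,v0,u1,v1=b; d=f(p,a)[v0:v1,u0:u1]-m[v0:v1,u0:u1]; s+=np.abs(d).sum()
        return s
    a0=np.array(a0,float); S=np.vstack([a0]+[a0+np.eye(len(a0))[i]*steps[i] for i in range(len(a0))])
    r=minimize(cost,a0,method="Nelder-Mead",options=dict(initial_simplex=S,xatol=.02,fatol=.05,maxiter=400))
    return r.x,r.fun
E
cat > a.py <<'E'
from fit import *
import pickle
pt,ps=get_image("top"),get_image("scene")
print("camera top at",-np.array(pt["world_to_cam"])[:3,:3].T@np.array(pt["world_to_cam"])[:3,3])
mt,ms=soft(pt,120),soft(ps,90)
# jig init from fence top ends in top view, z=76
e=onz(pt,[[148+343/4,148+160/4],[148+353/4,148+308/4]],76); print("fence ends",np.round(e,1))
d=e[0]-e[1]; yaw=np.arctan2(d[1],d[0]); c=e.mean(0)+50*np.array([-np.sin(yaw),np.cos(yaw),0])
for nm,P,M,B in(("top",[pt],[mt],[[150,145,242,250]]),("scene",[ps],[ms],[[242,138,345,206]]),("both",[pt,ps],[mt,ms],[[150,145,242,250],[242,138,345,206]])):
    a,s=fit(jig,P,M,[c[0],c[1],yaw,68,60],[6,6,.05,8,10],B); print("jig",nm,np.round(a,3),round(s,1))
print("err init", c[:2],yaw)
# plates: components
k=cv2.morphologyEx((soft(pt,90)>.5).astype(np.uint8),cv2.MORPH_CLOSE,np.ones((3,3)))
n,lab,st,ce=cv2.connectedComponentsWithStats(k)
mt=np.maximum(cv2.morphologyEx(soft(pt,70),cv2.MORPH_CLOSE,np.ones((3,3))),0);ms=cv2.morphologyEx(soft(ps,70),cv2.MORPH_CLOSE,np.ones((3,3)))
res=[]
for i in range(1,n):
    x,y,w,h,A=st[i]
    if not(250<A<700 and 155<y<260): continue
    m=(lab==i); 
    B=[max(x-6,0),y-6,x+w+6,y+h+6]
    wc=onz(pt,ce[i:i+1],8)[0]; best=None
    for y0 in np.arange(0,2*np.pi,np.pi/4):
        o=np.array([9*np.cos(y0)+8*np.sin(y0),9*np.sin(y0)-8*np.cos(y0)])
        r=fit(L,[pt],[mt],[wc[0]-o[0],wc[1]-o[1],y0],[4,4,.2],[B])
        if best is None or r[1]<best[1]: best=r
    q=proj(ps,np.r_[best[0][:2],4])[0].astype(int); Bs=[q[0]-26,q[1]-20,q[0]+26,q[1]+20]
    rs=fit(L,[ps],[ms],best[0],[3,3,.1],[Bs]) if q[0]>40 else (None,0)
    print(np.round(ce[i]),A,"top",np.round(best[0],2),round(best[1],1),"scene",None if rs[0] is None else np.round(rs[0],2),round(rs[1],1))
    res.append(best[0])
pickle.dump(res,open("plates.pkl","wb"))
E
python3 a.py
```

```text
camera top at [ 387.59520471  -32.87243309 1067.59085791]
fence ends [[554.8  49.1  76. ]
 [452.7  40.8  76. ]]
jig top [5.02711e+02 9.74050e+01 8.40000e-02 6.42390e+01 5.95170e+01] 362.8
jig scene [4.99611e+02 9.80010e+01 9.10000e-02 6.83420e+01 6.37680e+01] 819.1
jig both [5.01986e+02 9.84540e+01 9.60000e-02 6.23790e+01 5.90510e+01] 1213.8
err init [499.68445619  94.79658294] 0.0813904744283033
[295. 177.] 410 top [ 5.9017e+02 -1.1979e+02  8.0000e-02] 31.0 scene [ 5.9046e+02 -1.1848e+02  5.0000e-02] 160.1
[217. 189.] 570 top [596.65  97.35   3.14] 627.9 scene [557.79 116.55   3.11] 323.7
[336. 180.] 423 top [ 596.98 -259.91    2.67] 38.4 scene [ 596.62 -257.93    2.69] 60.5
[172. 182.] 435 top [5.8198e+02 2.4254e+02 7.0000e-02] 206.8 scene [525.36 260.23   1.16] 313.5
[389. 210.] 438 top [ 499.38 -409.72    1.98] 37.0 scene [ 499.67 -408.17    1.99] 56.8
[295. 220.] 428 top [ 470.59 -111.51    5.59] 26.4 scene [ 470.24 -109.54    5.57] 78.9
[101. 228.] 424 top [457.59 437.96   3.47] 48.4 scene [459.65 438.14   3.49] 53.7
[343. 233.] 435 top [ 447.83 -262.87    3.85] 32.2 scene [ 447.49 -261.04    3.88] 50.1
```

```bash
cat > ov.py <<'E'
from fit import *
def edges(p,im,s,off,B,col):
    import itertools
    for i,j in itertools.combinations(range(8),2):
        if bin(i^j).count("1")==1:
            q=(proj(p,B[[i,j]])-off+.5)*s; cv2.line(im,*[tuple(np.round(t*8).astype(int).tolist()) for t in q],col,1,cv2.LINE_AA,3)
def overlay(p,a,off,wh,s,lever=None):
    im=cv2.resize(p["img"][off[1]:off[1]+wh[1],off[0]:off[0]+wh[0]],None,fx=s,fy=s,interpolation=cv2.INTER_CUBIC)
    x,y,yaw,gap,ro=a; g=gap-45
    for b,c in((box(-50,50,-55,-45,25,51),(0,0,255)),(box(-50,50,g,g+10,25,51),(0,255,0)),(box(72,102,ro-120,ro+120,20,20.01),(255,0,0)),(box(-70,68,-45,-8,0,.01),(0,255,255)),(box(-70,68,8,100,0,.01),(0,255,255)),(box(64,110,g,g+56,27,27.5),(255,0,255))):
        edges(p,im,s,np.array(off),T(b,x,y,yaw,25),c)
    return im
E
python3 - <<'E'
from ov import *
pt,ps=get_image("top"),get_image("scene")
a=overlay(pt,[502.7,97.4,.084,64.2,59.5],(150,150),(85,98),5)
b=overlay(ps,[502.7,97.4,.084,64.2,59.5],(250,143),(75,60),5)
b=np.vstack([b,np.zeros((490-300,375,3),np.uint8)]); cv2.imwrite("pics/ov1.png",np.hstack([a,b])[:,:800])
E
```

```text
(no output)
```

View pics/ov1.png

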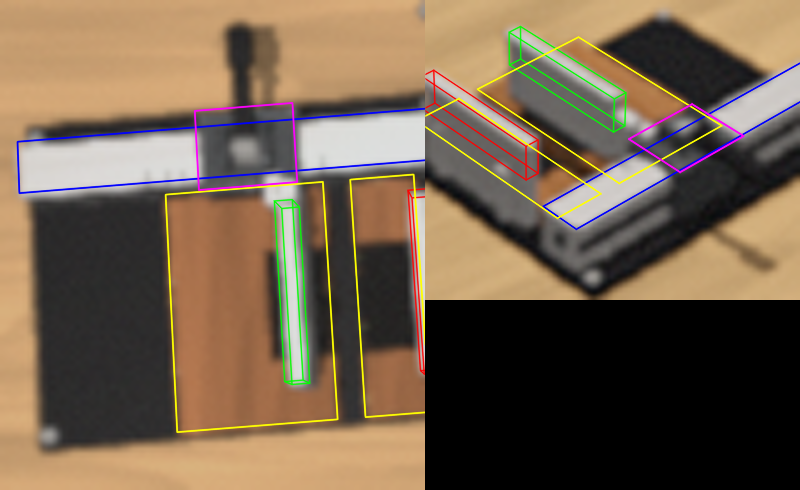

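```bash
cat > m.py <<'E'
# usage: m.py "did dx dy dz spin" "x y z yaw" ...   ledger = commanded pose (mm, rad)
import sys,json,os
from h import *
c=json.load(open("cmd.json")) if os.path.exists("cmd.json") else [242.19,-603.16,218.64,.3815]
d=[float(v) for v in sys.argv[1].split()]
def ax(yaw): return np.array([[np.cos(yaw),np.sin(yaw),0],[np.sin(yaw),-np.cos(yaw),0],[0,0,-1]])
if any(d): c=list(np.array(c[:3])+10*np.array(d[:3])@ax(c[3]))+[c[3]-np.radians(d[3])]; json.dump(c,open("cmd.json","w"))
s=read_state(); print("cmd",np.round(c,2),"meas",np.round(s["position"],1),np.round(s["orientation"],3),"w",round(float(s["gripper_width"])*93,1),"F",np.round(s["contact_force"],1),"t",round(float(s["t"]),1),"q7",round(float(s["qpos"][6]),2))
for a in sys.argv[2:]:
    t=[float(v) for v in a.split()]; dv=ax(c[3])@(np.array(t[:3])-c[:3])/10
    print("shift cm",np.round(dv,2),"spin",round(np.degrees((c[3]-t[3]+np.pi)%(2*np.pi)-np.pi),1))
E
python3 - <<'E'
from fit import *
p=get_image("top")
print(proj(p,T(np.array([[159,48,35],[145,48,40],[110,48,36.]]),501.5,97.8,.086,25)))
E
python3 m.py "0 0 0 0" "642 158 125 .086" "642 158 45 .086"
```

```text
[[196.17532954 153.92559006]
 [196.1287029  158.2544503 ]
 [197.07273021 170.60470214]]
cmd [ 2.4219e+02 -6.0316e+02  2.1864e+02  3.8000e-01] meas [ 242.2 -603.2  218.6] [-3.142 -0.     0.382] w 92.7 F [ 1.3 -0.3  0. ] t 1.2 q7 -0.04
shift cm [ 65.45 -55.76   9.36] spin 16.9
shift cm [ 65.45 -55.76  17.36] spin 16.9
```

{"api": "carry_out", "payload": {"plan": [{"grip":0,"linear":[65.4,-55.5,9.4],"spin":17},{"grip":0,"linear":[65.4,-55.5,9.4],"spin":17},{"grip":0,"linear":[65.4,-55.5,9.4],"spin":17},{"grip":0,"linear":[65.4,-55.5,9.4],"spin":17},{"grip":0,"linear":[65.4,-55.5,9.4],"spin":17},{"grip":0,"linear":[65.4,-55.5,9.4],"spin":17},{"grip":0,"linear":[65.4,-55.5,9.4],"spin":17},{"grip":0,"linear":[65.4,-55.5,9.4],"spin":17},{"grip":0,"linear":[65.4,-55.5,9.4],"spin":17},{"grip":0,"linear":[65.4,-55.5,9.4],"spin":17},{"grip":0,"linear":[65.4,-55.5,9.4],"spin":17},{"grip":0,"linear":[65.4,-55.5,9.4],"spin":17},{"grip":0,"linear":[65.4,-55.5,9.4],"spin":17},{"grip":0,"linear":[65.4,-55.5,9.4],"spin":17},{"grip":0,"linear":[65.4,-55.5,9.4],"spin":17},{"grip":0,"linear":[65.4,-55.5,9.4],"spin":17},{"grip":0,"linear":[65.4,-55.5,9.4],"spin":17},{"grip":0,"linear":[65.4,-55.5,9.4],"spin":17},{"grip":0,"linear":[65.4,-55.5,9.4],"spin":17},{"grip":0,"linear":[65.4,-55.5,9.4],"spin":17}], "force": 35}}

```text
t: 3.75
position: [642.3, 155.3, 124.9]
orientation: [-3.141, -0.0, 0.085]
contact_force: [-0.2, -0.1, 0.2]
gripper_width: 0.498
```

```bash
python3 m.py "65.4 -55.5 9.4 17" "640 155 45 .086"; python3 - <<'E'
from h import *
a=get_image("scene"); im=cv2.resize(a["img"][110:210,230:350],(720,600),interpolation=cv2.INTER_CUBIC); cv2.imwrite("pics/lev.png",im)
print(proj(a,[[640,155,60],[640,155,125]]))
E
```

```text
cmd [6.4254e+02 1.5543e+02 1.2464e+02 8.0000e-02] meas [642.3 155.3 124.9] [-3.141 -0.     0.085] w 46.3 F [-0.2 -0.1  0.2] t 3.8 q7 -1.73
shift cm [-0.26  0.02  7.96] spin -0.1
[[313.99513453 175.98353187]
 [315.21100453 158.71272142]]
```

View pics/lev.png

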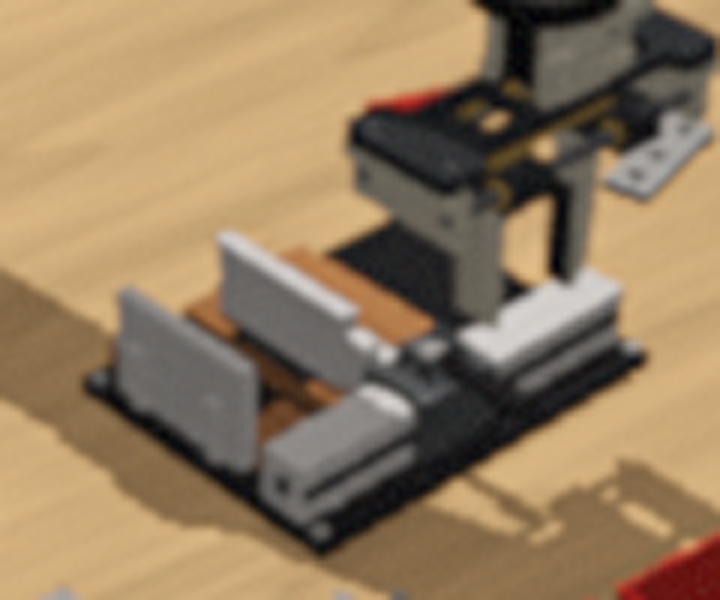

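{"api": "carry_out", "payload": {"plan": [{"grip":0,"linear":[-0.2,0,4],"spin":0},{"grip":0,"linear":[-0.2,0,8],"spin":0},{"grip":0,"linear":[-0.2,0,8],"spin":0},{"grip":-0.9,"linear":[-0.2,0,8],"spin":0},{"grip":-0.9,"linear":[-0.2,0,8],"spin":0},{"grip":-0.9,"linear":[-0.2,0,8],"spin":0},{"grip":-0.9,"linear":[-0.2,0,8],"spin":0},{"grip":-0.9,"linear":[-0.2,0,8],"spin":0},{"grip":-0.9,"linear":[-0.2,0,8],"spin":0}], "force": 35}}

```text
t: 4.92
position: [641.0, 155.4, 45.7]
orientation: [-3.142, -0.002, 0.085]
contact_force: [-0.4, -1.0, 5.8]
gripper_width: 0.169
```

```bash
python3 m.py "-.2 0 8 0"
```

```text
cmd [6.4055e+02 1.5526e+02 4.4640e+01 8.0000e-02] meas [641.  155.4  45.7] [-3.142e+00 -2.000e-03  8.500e-02] w 15.7 F [-0.4 -1.   5.8] t 4.9 q7 -1.73
```

{"api": "carry_out", "payload": {"plan": [{"grip":-0.9,"linear":[-0.1,0,-0.7],"spin":0},{"grip":-0.9,"linear":[-0.3,0,-1.4],"spin":0},{"grip":-0.9,"linear":[-0.6,0,-2.1],"spin":0},{"grip":-0.9,"linear":[-0.9,0,-2.7],"spin":0},{"grip":-0.9,"linear":[-1.4,0,-3.3],"spin":0},{"grip":-0.9,"linear":[-1.8,0,-3.85],"spin":0},{"grip":-0.9,"linear":[-2.4,0,-4.3],"spin":0},{"grip":-0.9,"linear":[-3.0,0,-4.7],"spin":0},{"grip":-0.9,"linear":[-3.7,0,-5.0],"spin":0},{"grip":-0.9,"linear":[-4.35,0,-5.2],"spin":0},{"grip":-0.9,"linear":[-5.1,0,-5.35],"spin":0},{"grip":-0.9,"linear":[-5.8,0,-5.4],"spin":0},{"grip":-0.9,"linear":[-6.4,0,-5.4],"spin":0},{"grip":-0.9,"linear":[-6.4,0,-5.4],"spin":0},{"grip":-0.9,"linear":[-6.4,0,-5.4],"spin":0}]}}

```text
t: 6.8
position: [579.5, 150.0, 101.9]
orientation: [-3.141, -0.008, 0.084]
contact_force: [3.8, -1.5, 7.5]
gripper_width: 0.155
```

```bash
python3 m.py "-6.4 0 -5.4 0"
```

```text
cmd [5.7678e+02 1.4984e+02 9.8640e+01 8.0000e-02] meas [579.5 150.  101.9] [-3.141 -0.008  0.084] w 14.4 F [ 3.8 -1.5  7.5] t 6.8 q7 -1.75
```

{"api": "carry_out", "payload": {"plan": [{"grip":-0.9,"linear":[0.1,-1,-0.2],"spin":0},{"grip":-0.9,"linear":[0.1,-2,-0.2],"spin":0},{"grip":-0.9,"linear":[0.1,-3,-0.2],"spin":0},{"grip":-0.9,"linear":[0.1,-4,-0.2],"spin":0},{"grip":-0.9,"linear":[0.1,-5,-0.2],"spin":0},{"grip":-0.9,"linear":[0.1,-6,-0.2],"spin":0},{"grip":-0.9,"linear":[0.1,-7,-0.2],"spin":0},{"grip":-0.9,"linear":[0.1,-7.8,-0.2],"spin":0},{"grip":-0.9,"linear":[0.1,-7.8,-0.2],"spin":0},{"grip":-0.9,"linear":[0.1,-7.8,-0.2],"spin":0}]}}

```text
t: 8.05
position: [572.0, 229.1, 101.9]
orientation: [-3.139, -0.003, 0.085]
contact_force: [4.3, 1.3, 3.3]
gripper_width: 0.156
```

```bash
python3 m.py "0.1 -7.8 -.2 0"; python3 - <<'E'
from h import *
a=get_image("top");b=get_image("scene"); im=np.hstack([cv2.resize(q,(400,400),interpolation=cv2.INTER_CUBIC) for q in(a["img"][145:245,140:240],b["img"][110:210,240:340])]); cv2.imwrite("pics/lev2.png",im)
E
```

```text
cmd [5.7117e+02 2.2765e+02 1.0064e+02 8.0000e-02] meas [572.  229.1 101.9] [-3.139e+00 -3.000e-03  8.500e-02] w 14.5 F [4.3 1.3 3.3] t 8.1 q7 -1.87
```

View pics/lev2.png

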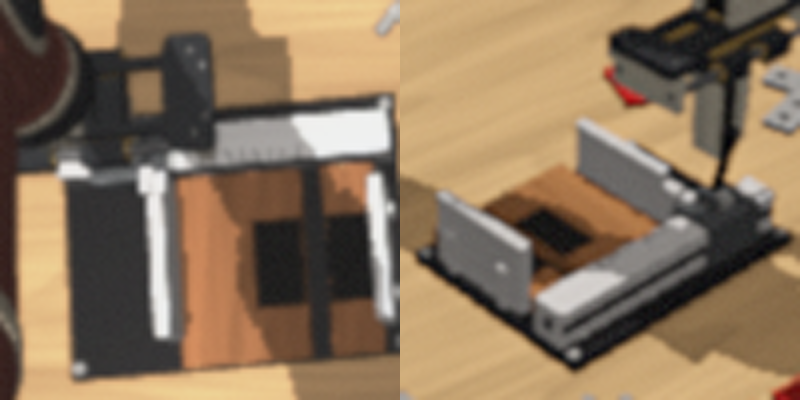

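```bash
cat > pp.py <<'E'
# pick/place targets. pp.py "did" plate# layer
import sys,subprocess,json,os
from h import *
PL={1:(590.3,-119.1,.065),2:(596.8,-258.9,2.68),3:(499.5,-409,1.985),4:(470.4,-110.5,5.58),5:(458.6,438,3.48),6:(447.7,-262,3.865)}
if os.path.exists("pl.json"): PL.update({int(k):v for k,v in json.load(open("pl.json")).items()})
BAY=json.load(open("bay.json")) if os.path.exists("bay.json") else (501.5,97.8,.086)
A={1:1,4:1,6:1,2:0,3:0,5:0}; G=4
def pick(i):
    x,y,w=PL[i]; return (x-G*np.sin(w),y+G*np.cos(w),w+(1 if A[i] else -1)*np.pi/2)
def place(i,yt=3,xo=0):
    x,y,w=BAY; bx,by=(-17,yt+G) if A[i] else (17,yt-G); bx+=xo
    return (x+bx*np.cos(w)-by*np.sin(w),y+bx*np.sin(w)+by*np.cos(w),w+np.pi/2)
if __name__=="__main__":
    i,k=int(sys.argv[2]),int(sys.argv[3]); a,b=pick(i),place(i); f=lambda t,z:f"{t[0]} {t[1]} {z} {t[2]}"
    print("rows: pick, place"); subprocess.run(["python3","m.py",sys.argv[1],f(a,2),f(b,28+8*k)])
    print("in pick-tool frame: place above (z=2 ->)", end=" ")
    c,s=np.cos(a[2]),np.sin(a[2]); d=np.array(b[:2])-a[:2]; print(np.round([(c*d[0]+s*d[1])/10,(s*d[0]-c*d[1])/10],2),"spin",round(np.degrees((a[2]-b[2]+np.pi)%(2*np.pi)-np.pi),1))
E
python3 pp.py "0 0 0 0" 1 0
```

```text
cmd [5.7117e+02 2.2765e+02 1.0064e+02 8.0000e-02] meas [572.  229.1 101.9] [-3.139e+00 -3.000e-03  8.500e-02] w 14.6 F [5.5 2.8 5.6] t 8.2 q7 -1.87
shift cm [-1.02 34.31  9.86] spin -88.9
shift cm [-9.74 11.65  7.26] spin -90.1
rows: pick, place
in pick-tool frame: place above (z=2 ->) [22.49 -9.17] spin -1.2
```

{"api": "carry_out", "payload": {"plan": [{"grip":0.1,"linear":[0,0,0],"spin":0},{"grip":0.1,"linear":[0,0,0],"spin":0},{"grip":0.1,"linear":[0,0,0],"spin":0},{"grip":0.1,"linear":[0,0,-3],"spin":0},{"grip":0.1,"linear":[0,0,-6],"spin":0},{"grip":0.1,"linear":[-1,34.3,-6],"spin":-89},{"grip":0.1,"linear":[-1,34.3,-6],"spin":-89},{"grip":0.1,"linear":[-1,34.3,-6],"spin":-89},{"grip":0.1,"linear":[-1,34.3,-6],"spin":-89},{"grip":0.1,"linear":[-1,34.3,-6],"spin":-89},{"grip":0.1,"linear":[-1,34.3,-6],"spin":-89},{"grip":0.1,"linear":[-1,34.3,-6],"spin":-89},{"grip":0.1,"linear":[-1,34.3,-6],"spin":-89},{"grip":0.1,"linear":[-1,34.3,-6],"spin":-89},{"grip":0.1,"linear":[-1,34.3,-6],"spin":-89},{"grip":0.1,"linear":[-1,34.3,5],"spin":-89},{"grip":0.1,"linear":[-1,34.3,5],"spin":-89},{"grip":0.1,"linear":[-1,34.3,5],"spin":-89}]}}

```text
t: 10.4
position: [586.4, -114.6, 47.1]
orientation: [-3.132, -0.002, 1.638]
contact_force: [-0.6, -0.9, -0.2]
gripper_width: 0.548
```

```bash
python3 pp.py "-1 34.3 5 -89" 1 0; cat > c.py <<'E'
from fit import *
import pickle
pt,ps=get_image("top"),get_image("scene")
mt,ms=soft(pt,120),soft(ps,90)
for nm,P,M,B in(("top",[pt],[mt],[[140,145,242,250]]),("scene",[ps],[ms],[[242,138,350,206]])):
    a,s=fit(jig,P,M,[501.5,97.8,.086,143,60],[4,4,.03,6,4],B); print("jig",nm,np.round(a,3),round(s,1))
# pads: dark, low value inside deck; subpixel centroid of blob between orange boards
def pads(p,a):
    c=canvas(p); x,y,yaw=a
    poly(p,c,T(box(-70,68,8,100,0,.1),x,y,yaw,25),1); poly(p,c,T(box(-32,32,8,45,0,.1),x,y,yaw,25),0)
    return down(c,p)
def wood(p):
    H=cv2.cvtColor(p["img"],cv2.COLOR_BGR2HSV).astype(float); return np.clip((H[...,1]-90)/60,0,1)*np.clip((H[...,2]-35)/30,0,1)
for nm,p in(("top",pt),("scene",ps)):
    q=proj(p,T(np.array([[-45,4,0],[45,4,0],[-45,60,0],[45,60,0.]]),501.5,97.8,.086,25)); B=[int(q[:,0].min()),int(q[:,1].min()),int(q[:,0].max())+1,int(q[:,1].max())+1]
    a,s=fit(pads,[p],[wood(p)],[501.5,97.8,.086],[4,4,.05],[B]); print("pad",nm,np.round(a,3),round(s,1),B)
cv2.imwrite("pics/t2.png",pt["img"]);cv2.imwrite("pics/s2.png",ps["img"])
E
python3 c.py
```

```text
cmd [ 590.25 -114.97   50.64    1.64] meas [ 586.4 -114.6   47.1] [-3.132e+00 -2.000e-03  1.638e+00] w 51.0 F [-0.6 -0.9 -0.2] t 10.4 q7 -0.1
shift cm [-0.01 -0.02  4.86] spin 0.1
shift cm [22.49 -9.14  2.26] spin -1.1
rows: pick, place
in pick-tool frame: place above (z=2 ->) [22.49 -9.17] spin -1.2
jig top [5.03457e+02 9.79410e+01 8.30000e-02 1.45088e+02 5.91410e+01] 348.7
jig scene [5.01419e+02 9.93590e+01 9.20000e-02 1.43784e+02 6.06150e+01] 738.8
pad top [5.02765e+02 9.48190e+01 1.31000e-01] 90.2 [196, 193, 218, 227]
pad scene [5.00566e+02 9.28400e+01 7.80000e-02] 96.1 [263, 157, 295, 177]
```

{"api": "carry_out", "payload": {"plan": [{"grip":0.1,"linear":[0,0,2],"spin":0},{"grip":0.1,"linear":[0,0,4],"spin":0},{"grip":0.1,"linear":[0,0,4.9],"spin":0},{"grip":0.1,"linear":[0,0,4.9],"spin":0},{"grip":-0.6,"linear":[0,0,4.9],"spin":0},{"grip":-0.6,"linear":[0,0,4.9],"spin":0},{"grip":-0.6,"linear":[0,0,4.9],"spin":0},{"grip":-0.6,"linear":[0,0,4.9],"spin":0},{"grip":-0.6,"linear":[0,0,4.9],"spin":0},{"grip":-0.6,"linear":[0,0,3],"spin":0},{"grip":-0.6,"linear":[0,0,0],"spin":0},{"grip":-0.6,"linear":[0,0,-4],"spin":0},{"grip":-0.6,"linear":[0,0,-8],"spin":0},{"grip":-0.6,"linear":[5,-2,-8],"spin":-1},{"grip":-0.6,"linear":[11,-4.5,-8],"spin":-1},{"grip":-0.6,"linear":[17,-7,-8],"spin":-1},{"grip":-0.6,"linear":[21,-8.6,-8],"spin":-1},{"grip":-0.6,"linear":[22.4,-9.1,-8],"spin":-1},{"grip":-0.6,"linear":[22.4,-9.1,-8],"spin":-1},{"grip":-0.6,"linear":[22.4,-9.1,-8],"spin":-1}], "force": 45}}

```text
t: 13.0
position: [485.2, 100.3, 130.7]
orientation: [3.141, 0.001, 1.652]
contact_force: [-0.1, -0.9, -2.5]
gripper_width: 0.312
```

```bash
echo '[502.3,97,0.086]' > bay.json; python3 pp.py "22.4 -9.1 -8 -1" 1 0; python3 pp.py "0 0 0 0" 2 1; python3 - <<'E'
from h import *
a=get_image("top");b=get_image("scene"); im=np.hstack([cv2.resize(q,(400,400),interpolation=cv2.INTER_CUBIC) for q in(a["img"][145:245,150:250],b["img"][110:210,220:320])]); cv2.imwrite("pics/p1.png",im)
E
```

```text
cmd [484.38 102.4  130.64   1.66] meas [485.2 100.3 130.7] [3.141e+00 1.000e-03 1.652e+00] w 29.0 F [-0.1 -0.9 -2.5] t 13.0 q7 -0.47
shift cm [-22.57   8.69  12.86] spin 1.1
shift cm [1.000e-02 4.000e-02 1.026e+01] spin -0.1
rows: pick, place
in pick-tool frame: place above (z=2 ->) [22.4  -9.09] spin -1.2
cmd [484.38 102.4  130.64   1.66] meas [485.2 100.3 130.7] [3.141e+00 1.000e-03 1.652e+00] w 29.0 F [-0.1 -0.9 -2.5] t 13.0 q7 -0.47
shift cm [-37.29   7.93  12.86] spin 31.3
shift cm [-0.79  3.44  9.46] spin -0.1
rows: pick, place
in pick-tool frame: place above (z=2 ->) [ 28.86 -22.81] spin -31.4
```

View pics/p1.png

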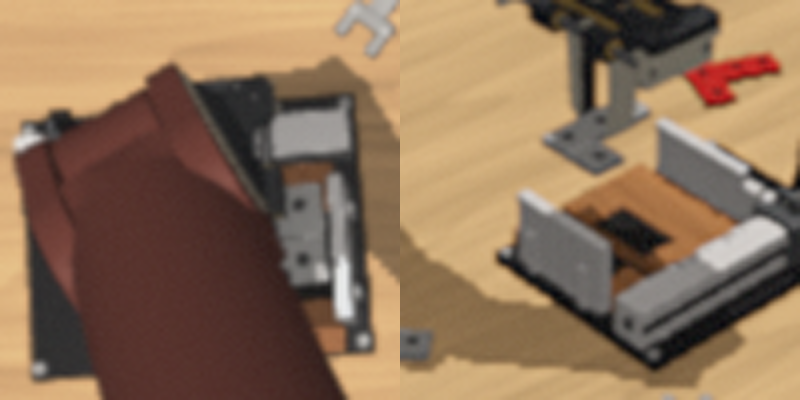

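{"api": "carry_out", "payload": {"plan": [{"grip":-0.6,"linear":[0,0,4],"spin":0},{"grip":-0.6,"linear":[0,0,8],"spin":0},{"grip":-0.6,"linear":[0,0,9.7],"spin":0},{"grip":-0.6,"linear":[0,0,10.2],"spin":0},{"grip":-0.6,"linear":[0,0,10.2],"spin":0},{"grip":0,"linear":[0,0,10.2],"spin":0},{"grip":0,"linear":[0,0,10.2],"spin":0},{"grip":0,"linear":[0,0,10.2],"spin":0},{"grip":0,"linear":[0,0,8],"spin":0},{"grip":0.1,"linear":[0,0,3],"spin":0},{"grip":0.1,"linear":[0,0,-2],"spin":0},{"grip":0.1,"linear":[-37.3,7.9,-2],"spin":31},{"grip":0.1,"linear":[-37.3,7.9,-2],"spin":31},{"grip":0.1,"linear":[-37.3,7.9,-2],"spin":31},{"grip":0.1,"linear":[-37.3,7.9,-2],"spin":31},{"grip":0.1,"linear":[-37.3,7.9,-2],"spin":31},{"grip":0.1,"linear":[-37.3,7.9,-2],"spin":31},{"grip":0.1,"linear":[-37.3,7.9,-2],"spin":31},{"grip":0.1,"linear":[-37.3,7.9,8],"spin":31},{"grip":0.1,"linear":[-37.3,7.9,8],"spin":31}]}}

```text
t: 15.6
position: [593.3, -260.9, 48.5]
orientation: [-3.138, -0.001, 1.116]
contact_force: [0.0, 0.1, 0.6]
gripper_width: 0.546
```

```bash
python3 pp.py "-37.3 7.9 8 31" 2 1; cat > d.py <<'E'
# d.py layer A/B gap plates...: fit placed plate in both views + refit unoccluded loose plates
import sys
from fit import *; from pp import PL,BAY
pt,ps=get_image("top"),get_image("scene")
k=int(sys.argv[1]); ty=sys.argv[2]; z0=25+8*k
mt,ms=[cv2.morphologyEx(soft(p,70),cv2.MORPH_CLOSE,np.ones((3,3))) for p in(pt,ps)]
x,y,w=BAY; s=-1 if ty=="A" else 1; g0=[x+s*17*np.cos(w)-3*np.sin(w),y+s*17*np.sin(w)+3*np.cos(w),w+(0 if s<0 else np.pi)]
for nm,p,m in(("top",pt,mt),("scene",ps,ms)):
    c=down((lambda c:(poly(p,c,T(box(-36,36,-43,52,z0,z0+8),x,y,w),1),c)[1])(canvas(p)),p)>.5
    def cost(a): return np.abs(L(p,a,8,z0)-m)[c].sum()
    a0=np.array(g0); r=minimize(cost,a0,method="Nelder-Mead",options=dict(initial_simplex=np.vstack([a0]+[a0+np.eye(3)[i]*[3,3,.06][i] for i in range(3)]),xatol=.02,fatol=.05)); a=r.x
    d=a[:2]-[x,y]; print("placed",nm,"bay x,y,yaw",np.round([d@[np.cos(w),np.sin(w)],d@[-np.sin(w),np.cos(w)],a[2]-g0[2]],2),"cost",round(cost(a0),1),round(r.fun,1))
for i in map(int,sys.argv[3:]):
    o=[]
    for p,m in((pt,mt),(ps,ms)):
        q=np.vstack([proj(p,[PL[i][0]+dx,PL[i][1]+dy,4])[0] for dx in(-70,70) for dy in(-70,70)]).astype(int); B=[*np.maximum(q.min(0),0),*q.max(0)]
        r=fit(L,[p],[m],PL[i],[4,4,.1],[B]); o.append((np.round(r[0],2).tolist(),round(r[1])))
    print("plate",i,PL[i],o)
im=np.hstack([cv2.resize(q,(400,400),interpolation=cv2.INTER_CUBIC) for q in(pt["img"][150:230,160:240],ps["img"][130:210,245:325])]); cv2.imwrite(f"pics/l{k}.png",im)
E
python3 d.py 0 A 3 4 5 6
```

```text
cmd [ 594.69 -262.57   50.64    1.11] meas [ 593.3 -260.9   48.5] [-3.138e+00 -1.000e-03  1.116e+00] w 50.8 F [0.  0.1 0.6] t 15.6 q7 -0.27
shift cm [0.02 0.03 4.86] spin 0.3
shift cm [ 29.   -22.63   1.46] spin -31.1
rows: pick, place
in pick-tool frame: place above (z=2 ->) [ 28.86 -22.81] spin -31.4
placed top bay x,y,yaw [-16.79   0.9   -0.  ] cost 46.3 35.3
placed scene bay x,y,yaw [-16.8    0.18   0.02] cost 43.8 39.4
plate 3 (499.5, -409, 1.985) [([579.2, -543.91, 3.59], 177), ([500.78, -408.4, 2.0], 84)]
plate 4 (470.4, -110.5, 5.58) [([470.63, -111.44, 5.59], 27), ([470.28, -110.54, 5.58], 112)]
plate 5 (458.6, 438, 3.48) [([457.54, 438.78, 3.47], 52), ([458.43, 439.79, 3.5], 45)]
plate 6 (447.7, -262, 3.865) [([447.52, -262.6, 3.84], 34), ([443.1, -260.97, 3.93], 293)]
```

View pics/l0.png

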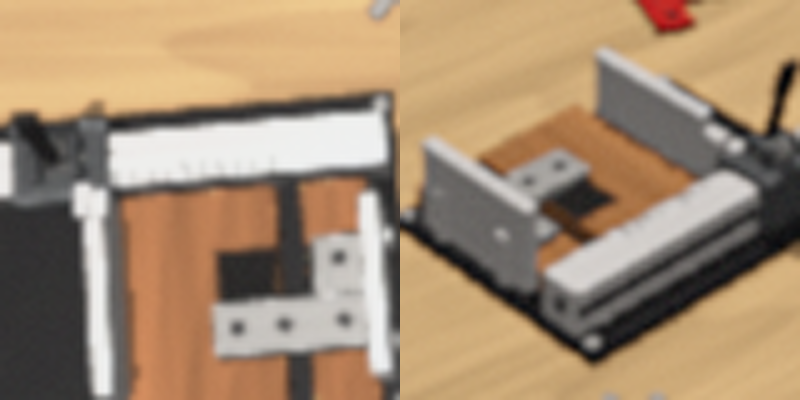

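{"api": "carry_out", "payload": {"plan": [{"grip":0.1,"linear":[0,0,2],"spin":0},{"grip":0.1,"linear":[0,0,4.4],"spin":0.3},{"grip":0.1,"linear":[0,0,4.9],"spin":0.3},{"grip":0.1,"linear":[0,0,4.9],"spin":0.3},{"grip":-0.6,"linear":[0,0,4.9],"spin":0.3},{"grip":-0.6,"linear":[0,0,4.9],"spin":0.3},{"grip":-0.6,"linear":[0,0,4.9],"spin":0.3},{"grip":-0.6,"linear":[0,0,4.9],"spin":0.3},{"grip":-0.6,"linear":[0,0,2],"spin":0},{"grip":-0.6,"linear":[0,0,-3],"spin":0},{"grip":-0.6,"linear":[0,0,-8],"spin":0},{"grip":-0.6,"linear":[5,-4,-8],"spin":-6},{"grip":-0.6,"linear":[9.5,-7.5,-8],"spin":-14},{"grip":-0.6,"linear":[14,-11,-8],"spin":-22},{"grip":-0.6,"linear":[18.5,-14.5,-8],"spin":-29},{"grip":-0.6,"linear":[23,-18,-8],"spin":-31.1},{"grip":-0.6,"linear":[27,-21,-8],"spin":-31.1},{"grip":-0.6,"linear":[29,-22.6,-8],"spin":-31.1},{"grip":-0.6,"linear":[29,-22.6,-8],"spin":-31.1},{"grip":-0.6,"linear":[29,-22.6,-8],"spin":-31.1}]}}

```text
t: 18.2
position: [519.4, 95.5, 130.2]
orientation: [-3.141, 0.002, 1.656]
contact_force: [0.1, -0.2, -2.5]
gripper_width: 0.311
```

```bash
python3 pp.py "29 -22.6 -8 -31.1" 2 1; python3 pp.py "0 0 0 0" 6 2
```

```text
cmd [519.58  97.34 130.64   1.66] meas [519.4  95.5 130.2] [-3.141e+00  2.000e-03  1.656e+00] w 28.9 F [ 0.1 -0.2 -2.5] t 18.2 q7 -0.43
shift cm [-36.5    4.41  12.86] spin 31.4
shift cm [ 0.01 -0.02  9.46] spin 0.0
rows: pick, place
in pick-tool frame: place above (z=2 ->) [ 28.86 -22.81] spin -31.4
cmd [519.58  97.34 130.64   1.66] meas [519.4  95.5 130.2] [-3.141e+00  2.000e-03  1.656e+00] w 28.9 F [ 0.1 -0.2 -2.5] t 18.2 q7 -0.43
shift cm [-35.5  -10.03  12.86] spin 143.5
shift cm [ 0.82 -3.42  8.66] spin 0.0
rows: pick, place
in pick-tool frame: place above (z=2 ->) [-25.27 -26.91] spin -143.5
```

{"api": "carry_out", "payload": {"plan": [{"grip":-0.6,"linear":[0,0,4],"spin":0},{"grip":-0.6,"linear":[0,0,7.5],"spin":0},{"grip":-0.6,"linear":[0,0,9],"spin":0},{"grip":-0.6,"linear":[0,0,9.5],"spin":0},{"grip":-0.6,"linear":[0,0,9.5],"spin":0},{"grip":0,"linear":[0,0,9.5],"spin":0},{"grip":0,"linear":[0,0,9.5],"spin":0},{"grip":0,"linear":[0,0,9.5],"spin":0},{"grip":0,"linear":[0,0,7],"spin":0},{"grip":0.1,"linear":[0,0,2],"spin":0},{"grip":0.1,"linear":[0,0,-2],"spin":0},{"grip":0.1,"linear":[-20,-6.4,-2],"spin":45},{"grip":0.1,"linear":[-20,-6.4,-2],"spin":45},{"grip":0.1,"linear":[-20,-6.4,-2],"spin":45},{"grip":0.1,"linear":[-20,-6.4,-2],"spin":45},{"grip":0.1,"linear":[-20,-6.4,-2],"spin":45},{"grip":0.1,"linear":[-20,-6.4,4],"spin":45},{"grip":0.1,"linear":[-20,-6.4,8],"spin":45},{"grip":0.1,"linear":[-20,-6.4,8],"spin":45}]}}

```text
t: 20.58
position: [471.4, -104.6, 48.6]
orientation: [-3.135, 0.002, 0.878]
contact_force: [0.3, -0.4, -0.4]
gripper_width: 0.548
```

```bash
python3 pp.py "-20 -6.4 8 45" 4 2; python3 d.py 1 B 3 6 5
```

```text
cmd [ 473.11 -107.44   50.64    0.87] meas [ 471.4 -104.6   48.6] [-3.135e+00  2.000e-03  8.780e-01] w 51.0 F [ 0.3 -0.4 -0.4] t 20.6 q7 -0.71
shift cm [-0.01 -0.01  4.86] spin 0.2
shift cm [ 16.82 -12.62   0.66] spin -45.0
rows: pick, place
in pick-tool frame: place above (z=2 ->) [ 16.78 -12.68] spin -45.2
placed top bay x,y,yaw [16.75  0.24 -0.  ] cost 298.3 266.7
placed scene bay x,y,yaw [ 1.74e+01  9.00e-02 -1.00e-02] cost 136.9 121.3
plate 3 (499.5, -409, 1.985) [([499.18, -408.99, 1.98], 40), ([500.78, -408.4, 2.0], 84)]
plate 6 (447.7, -262, 3.865) [([447.41, -262.4, 3.86], 203), ([446.53, -260.9, 3.88], 50)]
plate 5 (458.6, 438, 3.48) [([457.54, 438.69, 3.47], 51), ([457.76, 441.81, 3.5], 46)]
```

View pics/l1.png

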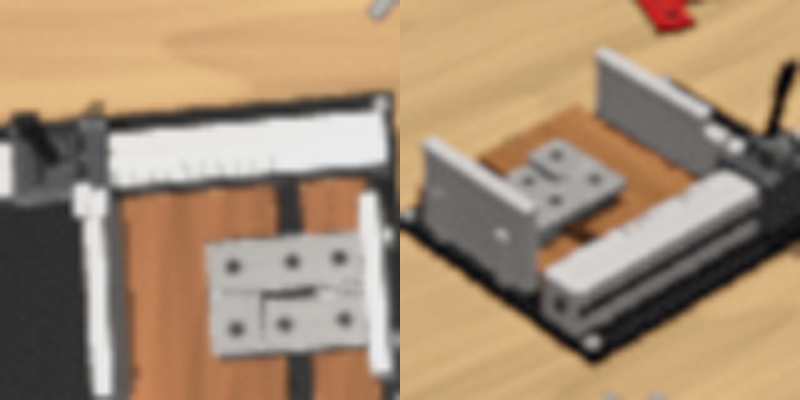

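{"api": "carry_out", "payload": {"plan": [{"grip":0.1,"linear":[0,0,2],"spin":0},{"grip":0.1,"linear":[0,0,4.4],"spin":0.2},{"grip":0.1,"linear":[0,0,4.9],"spin":0.2},{"grip":0.1,"linear":[0,0,4.9],"spin":0.2},{"grip":-0.6,"linear":[0,0,4.9],"spin":0.2},{"grip":-0.6,"linear":[0,0,4.9],"spin":0.2},{"grip":-0.6,"linear":[0,0,4.9],"spin":0.2},{"grip":-0.6,"linear":[0,0,4.9],"spin":0.2},{"grip":-0.6,"linear":[0,0,2],"spin":0},{"grip":-0.6,"linear":[0,0,-3],"spin":0},{"grip":-0.6,"linear":[0,0,-8],"spin":0},{"grip":-0.6,"linear":[4,-3,-8],"spin":-9},{"grip":-0.6,"linear":[8,-6,-8],"spin":-18},{"grip":-0.6,"linear":[12,-9,-8],"spin":-27},{"grip":-0.6,"linear":[15,-11.3,-8],"spin":-36},{"grip":-0.6,"linear":[16.8,-12.6,-8],"spin":-45},{"grip":-0.6,"linear":[16.8,-12.6,-8],"spin":-45},{"grip":-0.6,"linear":[16.8,-12.6,-8],"spin":-45},{"grip":-0.6,"linear":[16.8,-12.6,-8],"spin":-45}]}}

```text
t: 23.05
position: [484.3, 100.4, 130.4]
orientation: [-3.141, 0.001, 1.654]
contact_force: [-0.0, 0.2, -1.6]
gripper_width: 0.315
```

```bash
echo '{"3":[499.9,-408.8,1.985],"6":[447.3,-261.8,3.865],"5":[458,439,3.48]}'>pl.json; python3 pp.py "16.8 -12.6 -8 -45" 4 2; python3 pp.py "0 0 0 0" 3 3
```

```text
cmd [484.73 102.24 130.64   1.66] meas [484.3 100.4 130.4] [-3.141e+00  1.000e-03  1.654e+00] w 29.3 F [-0.   0.2 -1.6] t 23.1 q7 -0.48
shift cm [-20.79  -2.98  12.86] spin 45.2
shift cm [0.03 0.01 8.66] spin 0.0
rows: pick, place
in pick-tool frame: place above (z=2 ->) [ 16.78 -12.68] spin -45.2
cmd [484.73 102.24 130.64   1.66] meas [484.3 100.4 130.4] [-3.141e+00  1.000e-03  1.654e+00] w 29.3 F [-0.   0.2 -1.6] t 23.1 q7 -0.48
shift cm [-51.17  -3.28  12.86] spin 71.2
shift cm [-0.77  3.41  7.86] spin 0.0
rows: pick, place
in pick-tool frame: place above (z=2 ->) [ 22.55 -45.56] spin -71.2
```

{"api": "carry_out", "payload": {"plan": [{"grip":-0.6,"linear":[0,0,4],"spin":0},{"grip":-0.6,"linear":[0,0,7],"spin":0},{"grip":-0.6,"linear":[0,0,8.4],"spin":0},{"grip":-0.6,"linear":[0,0,8.7],"spin":0},{"grip":-0.6,"linear":[0,0,8.7],"spin":0},{"grip":0,"linear":[0,0,8.7],"spin":0},{"grip":0,"linear":[0,0,8.7],"spin":0},{"grip":0,"linear":[0,0,8.7],"spin":0},{"grip":0,"linear":[0,0,6],"spin":0},{"grip":0.1,"linear":[0,0,1],"spin":0},{"grip":0.1,"linear":[0,0,-2],"spin":0},{"grip":0.1,"linear":[-51.2,-3.3,-2],"spin":71},{"grip":0.1,"linear":[-51.2,-3.3,-2],"spin":71},{"grip":0.1,"linear":[-51.2,-3.3,-2],"spin":71},{"grip":0.1,"linear":[-51.2,-3.3,-2],"spin":71},{"grip":0.1,"linear":[-51.2,-3.3,-2],"spin":71},{"grip":0.1,"linear":[-51.2,-3.3,-2],"spin":71},{"grip":0.1,"linear":[-51.2,-3.3,-2],"spin":71},{"grip":0.1,"linear":[-51.2,-3.3,-2],"spin":71},{"grip":0.1,"linear":[-51.2,-3.3,-2],"spin":71}]}}

```text
t: 25.55
position: [493.4, -416.8, 150.3]
orientation: [3.139, 0.003, 0.411]
contact_force: [-0.9, 0.0, 0.1]
gripper_width: 0.553
```

```bash
python3 pp.py "-51.2 -3.3 -2 71" 3 3; python3 d.py 2 A 3 5 6
```

```text
cmd [ 4.9610e+02 -4.1070e+02  1.5064e+02  4.2000e-01] meas [ 493.4 -416.8  150.3] [3.139e+00 3.000e-03 4.110e-01] w 51.4 F [-0.9  0.   0.1] t 25.6 q7 -0.54
shift cm [ 0.02 -0.02 14.86] spin 0.2
shift cm [ 22.76 -45.5    9.86] spin -71.0
rows: pick, place
in pick-tool frame: place above (z=2 ->) [ 22.55 -45.56] spin -71.2
placed top bay x,y,yaw [-1.667e+01  1.400e+00  1.000e-02] cost 269.3 256.5
placed scene bay x,y,yaw [-12.07   0.42  -0.05] cost 152.4 125.2
plate 3 [499.9, -408.8, 1.985] [([499.82, -409.28, 2.02], 185), ([500.72, -407.95, 2.02], 110)]
plate 5 [458, 439, 3.48] [([458.72, 438.1, 3.46], 49), ([457.43, 441.21, 3.5], 47)]
plate 6 [447.3, -261.8, 3.865] [([447.42, -262.97, 3.86], 69), ([445.89, -260.94, 3.9], 92)]
```

{"api": "carry_out", "payload": {"plan": [{"grip":0.1,"linear":[0,0,6],"spin":0},{"grip":0.1,"linear":[0,0,11.5],"spin":0.2},{"grip":0.1,"linear":[0,0,14.5],"spin":0.2},{"grip":0.1,"linear":[0,0,14.9],"spin":0.2},{"grip":0.1,"linear":[0,0,14.9],"spin":0.2},{"grip":-0.6,"linear":[0,0,14.9],"spin":0.2},{"grip":-0.6,"linear":[0,0,14.9],"spin":0.2},{"grip":-0.6,"linear":[0,0,14.9],"spin":0.2},{"grip":-0.6,"linear":[0,0,14.9],"spin":0.2},{"grip":-0.6,"linear":[0,0,12],"spin":0},{"grip":-0.6,"linear":[0,0,7],"spin":0},{"grip":-0.6,"linear":[0,0,2],"spin":0},{"grip":-0.6,"linear":[2.5,-5,2],"spin":-9},{"grip":-0.6,"linear":[5,-10,2],"spin":-18},{"grip":-0.6,"linear":[7.5,-15,2],"spin":-27},{"grip":-0.6,"linear":[9,-18,2],"spin":-30},{"grip":-0.6,"linear":[9,-18,2],"spin":-30}]}}

```text
t: 27.78
position: [505.1, -205.4, 130.3]
orientation: [-3.139, -0.002, 0.948]
contact_force: [-0.5, 0.2, -2.8]
gripper_width: 0.311
```

```bash
python3 pp.py "9 -18 2 -30" 3 3; python3 - <<'E'
from h import *
a=get_image("top")
q=lambda i:cv2.resize(i,(400,400),interpolation=cv2.INTER_CUBIC)
b=get_image("scene"); cv2.imwrite("pics/l2.png",np.hstack([q(a["img"][150:230,160:240]),q(b["img"][130:210,245:325])]))
E
```

```text
cmd [ 505.25 -209.66  130.64    0.94] meas [ 505.1 -205.4  130.3] [-3.139e+00 -2.000e-03  9.480e-01] w 29.0 F [-0.5  0.2 -2.8] t 27.8 q7 -0.44
shift cm [-16.76  11.08  12.86] spin 30.2
shift cm [ 25.66 -16.93   7.86] spin -41.0
rows: pick, place
in pick-tool frame: place above (z=2 ->) [ 22.55 -45.56] spin -71.2
```

View pics/l2.png

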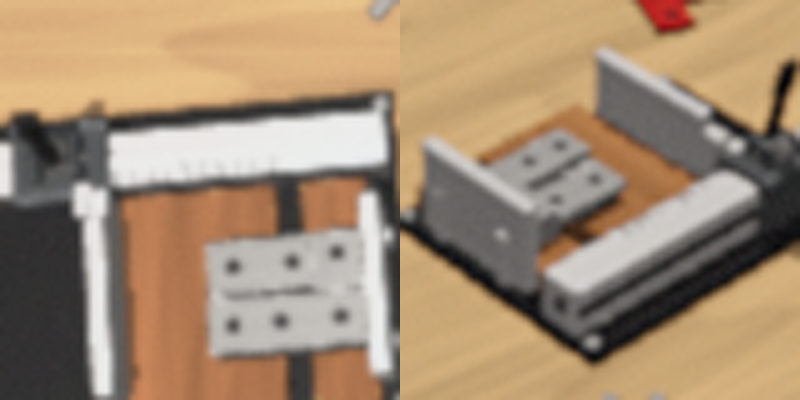

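{"api": "carry_out", "payload": {"plan": [{"grip":-0.6,"linear":[4.5,-3,0],"spin":-8},{"grip":-0.6,"linear":[9,-6,0],"spin":-17},{"grip":-0.6,"linear":[13.5,-9,0],"spin":-26},{"grip":-0.6,"linear":[18,-12,0],"spin":-34},{"grip":-0.6,"linear":[22.5,-14.8,0],"spin":-41},{"grip":-0.6,"linear":[25.7,-16.9,0],"spin":-41},{"grip":-0.6,"linear":[25.7,-16.9,0],"spin":-41},{"grip":-0.6,"linear":[25.7,-16.9,0],"spin":-41},{"grip":-0.6,"linear":[25.7,-16.9,4],"spin":-41},{"grip":-0.6,"linear":[25.7,-16.9,6.5],"spin":-41},{"grip":-0.6,"linear":[25.7,-16.9,7.6],"spin":-41},{"grip":-0.6,"linear":[25.7,-16.9,7.9],"spin":-41},{"grip":-0.6,"linear":[25.7,-16.9,7.9],"spin":-41},{"grip":0,"linear":[25.7,-16.9,7.9],"spin":-41},{"grip":0,"linear":[25.7,-16.9,7.9],"spin":-41},{"grip":0,"linear":[25.7,-16.9,7.9],"spin":-41},{"grip":0,"linear":[25.7,-16.9,5],"spin":-41},{"grip":0.1,"linear":[25.7,-16.9,0],"spin":-41},{"grip":0.1,"linear":[25.7,-16.9,-2],"spin":-41},{"grip":0.1,"linear":[25.7,-16.9,-2],"spin":-41}]}}

```text
t: 30.38
position: [520.5, 97.6, 151.8]
orientation: [3.138, -0.0, 1.657]
contact_force: [-0.0, -0.8, -0.0]
gripper_width: 0.548
```

```bash
python3 pp.py "25.7 -16.9 -2 -41" 6 4
```

```text
cmd [519.82  97.58 150.64   1.66] meas [520.5  97.6 151.8] [ 3.138 -0.     1.657] w 51.0 F [-0.  -0.8 -0. ] t 30.4 q7 -0.43
shift cm [-35.5  -10.09  14.86] spin 143.5
shift cm [ 0.79 -3.45  9.06] spin 0.0
rows: pick, place
in pick-tool frame: place above (z=2 ->) [-25.23 -26.92] spin -143.5
```

{"api": "carry_out", "payload": {"plan": [{"grip":0.1,"linear":[-35.5,-10.1,0],"spin":143.5},{"grip":0.1,"linear":[-35.5,-10.1,0],"spin":143.5},{"grip":0.1,"linear":[-35.5,-10.1,0],"spin":143.5},{"grip":0.1,"linear":[-35.5,-10.1,0],"spin":143.5},{"grip":0.1,"linear":[-35.5,-10.1,0],"spin":143.5},{"grip":0.1,"linear":[-35.5,-10.1,0],"spin":143.5},{"grip":0.1,"linear":[-35.5,-10.1,0],"spin":143.5},{"grip":0.1,"linear":[-35.5,-10.1,0],"spin":143.5},{"grip":0.1,"linear":[-35.5,-10.1,0],"spin":143.5},{"grip":0.1,"linear":[-35.5,-10.1,0],"spin":143.5},{"grip":0.1,"linear":[-35.5,-10.1,0],"spin":143.5},{"grip":0.1,"linear":[-35.5,-10.1,0],"spin":143.5},{"grip":0.1,"linear":[-35.5,-10.1,5],"spin":143.5},{"grip":0.1,"linear":[-35.5,-10.1,10],"spin":143.5},{"grip":0.1,"linear":[-35.5,-10.1,10],"spin":143.5},{"grip":0.1,"linear":[-35.5,-10.1,10],"spin":143.5}]}}

```text
t: 32.38
position: [449.9, -265.3, 51.2]
orientation: [3.141, -0.001, -0.846]
contact_force: [-0.3, -0.8, 0.3]
gripper_width: 0.549
```

```bash
python3 pp.py "-35.5 -10.1 10 143.5" 6 4; python3 d.py 3 B 5
```

```text
cmd [ 449.88 -264.82   50.64   -0.85] meas [ 449.9 -265.3   51.2] [ 3.141e+00 -1.000e-03 -8.460e-01] w 51.1 F [-0.3 -0.8  0.3] t 32.4 q7 -1.66
shift cm [ 0.   -0.01  4.86] spin 0.0
shift cm [-25.22 -26.93  -0.94] spin -143.5
rows: pick, place
in pick-tool frame: place above (z=2 ->) [-25.23 -26.92] spin -143.5
placed top bay x,y,yaw [18.63 -1.24  0.03] cost 350.0 292.2
placed scene bay x,y,yaw [20.36 -3.03 -0.05] cost 141.6 105.4
plate 5 [458, 439, 3.48] [([458.65, 438.06, 3.46], 51), ([458.41, 440.09, 3.5], 44)]
```

View pics/l3.png

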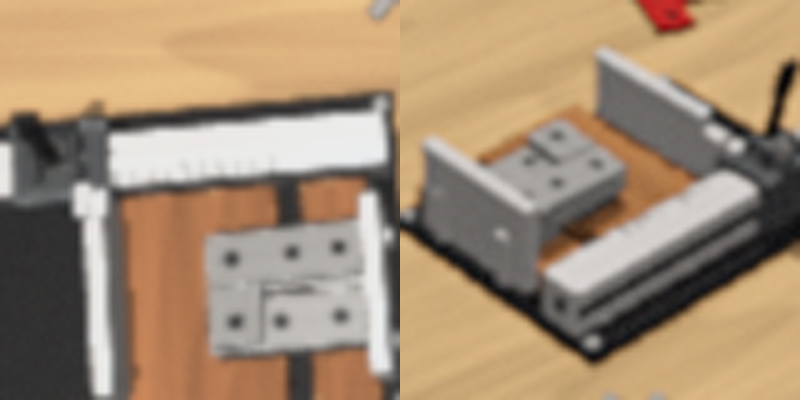

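{"api": "carry_out", "payload": {"plan": [{"grip":0.1,"linear":[0,0,2],"spin":0},{"grip":0.1,"linear":[0,0,4.4],"spin":0},{"grip":0.1,"linear":[0,0,4.9],"spin":0},{"grip":0.1,"linear":[0,0,4.9],"spin":0},{"grip":-0.6,"linear":[0,0,4.9],"spin":0},{"grip":-0.6,"linear":[0,0,4.9],"spin":0},{"grip":-0.6,"linear":[0,0,4.9],"spin":0},{"grip":-0.6,"linear":[0,0,4.9],"spin":0},{"grip":-0.6,"linear":[0,0,2],"spin":0},{"grip":-0.6,"linear":[0,0,-3],"spin":0},{"grip":-0.6,"linear":[0,0,-8],"spin":0},{"grip":-0.6,"linear":[-3,-3,-8],"spin":-9},{"grip":-0.6,"linear":[-6,-6,-8],"spin":-18},{"grip":-0.6,"linear":[-9,-9,-8],"spin":-27},{"grip":-0.6,"linear":[-12,-12,-8],"spin":-36},{"grip":-0.6,"linear":[-14,-15,-8],"spin":-45},{"grip":-0.6,"linear":[-14,-15,-8],"spin":-54},{"grip":-0.6,"linear":[-14,-15,-8],"spin":-63},{"grip":-0.6,"linear":[-14,-15,-8],"spin":-70},{"grip":-0.6,"linear":[-14,-15,-8],"spin":-70}]}}

```text
t: 34.98
position: [468.8, -60.5, 130.2]
orientation: [-3.141, 0.001, 0.373]
contact_force: [0.7, 0.3, -1.9]
gripper_width: 0.316
```

```bash
python3 pp.py "-14 -15 -8 -70" 6 4
```

```text
cmd [ 4.6960e+02 -6.0590e+01  1.3064e+02  3.7000e-01] meas [468.8 -60.5 130.2] [-3.141e+00  1.000e-03  3.730e-01] w 29.4 F [ 0.7  0.3 -1.9] t 35.0 q7 -1.16
shift cm [-9.3  18.29 12.86] spin 70.0
shift cm [  7.38 -14.63   7.06] spin -73.5
rows: pick, place
in pick-tool frame: place above (z=2 ->) [-25.23 -26.92] spin -143.5
```

{"api": "carry_out", "payload": {"plan": [{"grip":-0.6,"linear":[2,-4,0],"spin":-9},{"grip":-0.6,"linear":[4,-8,0],"spin":-18},{"grip":-0.6,"linear":[6,-12,0],"spin":-27},{"grip":-0.6,"linear":[7.4,-14.6,0],"spin":-36},{"grip":-0.6,"linear":[7.4,-14.6,0],"spin":-45},{"grip":-0.6,"linear":[7.4,-14.6,0],"spin":-54},{"grip":-0.6,"linear":[7.4,-14.6,0],"spin":-63},{"grip":-0.6,"linear":[7.4,-14.6,0],"spin":-73.5},{"grip":-0.6,"linear":[7.4,-14.6,0],"spin":-73.5},{"grip":-0.6,"linear":[7.4,-14.6,3],"spin":-73.5},{"grip":-0.6,"linear":[7.4,-14.6,5.5],"spin":-73.5},{"grip":-0.6,"linear":[7.4,-14.6,6.8],"spin":-73.5},{"grip":-0.6,"linear":[7.4,-14.6,7.1],"spin":-73.5},{"grip":-0.6,"linear":[7.4,-14.6,7.1],"spin":-73.5},{"grip":0,"linear":[7.4,-14.6,7.1],"spin":-73.5},{"grip":0,"linear":[7.4,-14.6,7.1],"spin":-73.5},{"grip":0,"linear":[7.4,-14.6,7.1],"spin":-73.5},{"grip":0,"linear":[7.4,-14.6,4.5],"spin":-73.5},{"grip":0.1,"linear":[7.4,-14.6,0],"spin":-73.5},{"grip":0.1,"linear":[7.4,-14.6,0],"spin":-73.5}]}}

```text
t: 37.48
position: [487.2, 103.3, 133.7]
orientation: [3.134, -0.001, 1.657]
contact_force: [-0.1, -0.8, 0.1]
gripper_width: 0.548
```

```bash
echo '{"5":[458.3,438.8,3.475]}'>pl.json; python3 pp.py "7.4 -14.6 0 -73.5" 5 5
```

```text
cmd [485.06 102.36 130.64   1.66] meas [487.2 103.3 133.7] [ 3.134e+00 -1.000e-03  1.657e+00] w 50.9 F [-0.1 -0.8  0.1] t 37.5 q7 -0.49
shift cm [33.36  0.34 12.86] spin -14.1
shift cm [-0.78  3.37  6.26] spin 0.0
rows: pick, place
in pick-tool frame: place above (z=2 ->) [-33.85  -5.4 ] spin 14.2
```

{"api": "carry_out", "payload": {"plan": [{"grip":0.1,"linear":[0,0,-2],"spin":0},{"grip":0.1,"linear":[33.3,0.3,-2],"spin":-14},{"grip":0.1,"linear":[33.3,0.3,-2],"spin":-14},{"grip":0.1,"linear":[33.3,0.3,-2],"spin":-14},{"grip":0.1,"linear":[33.3,0.3,-2],"spin":-14},{"grip":0.1,"linear":[33.3,0.3,-2],"spin":-14},{"grip":0.1,"linear":[33.3,0.3,-2],"spin":-14},{"grip":0.1,"linear":[33.3,0.3,-2],"spin":-14},{"grip":0.1,"linear":[33.3,0.3,-2],"spin":-14},{"grip":0.1,"linear":[33.3,0.3,3],"spin":-14},{"grip":0.1,"linear":[33.3,0.3,8],"spin":-14},{"grip":0.1,"linear":[33.3,0.3,8],"spin":-14},{"grip":0.1,"linear":[33.3,0.3,8],"spin":-14}]}}

```text
t: 39.1
position: [460.3, 434.5, 52.5]
orientation: [3.139, -0.001, 1.9]
contact_force: [0.3, -0.3, -0.6]
gripper_width: 0.549
```

```bash
python3 pp.py "33.3 .3 8 -14" 5 5; python3 d.py 4 A; python3 - <<'E'
from h import *
b=get_image("scene"); a=cv2.imread("pics/l4.png"); c=cv2.resize(b["img"][70:150,250:380],(800,492),interpolation=cv2.INTER_CUBIC)[:,100:700]
cv2.imwrite("pics/l4b.png",np.vstack([cv2.resize(a,(600,300)),cv2.resize(c,(600,300))]))
E
```

```text
cmd [459.27 434.38  50.64   1.9 ] meas [460.3 434.5  52.5] [ 3.139e+00 -1.000e-03  1.900e+00] w 51.1 F [ 0.3 -0.3 -0.6] t 39.1 q7 -0.82
shift cm [0.05 0.05 4.86] spin -0.1
shift cm [-33.81  -5.27  -1.74] spin 14.0
rows: pick, place
in pick-tool frame: place above (z=2 ->) [-33.85  -5.4 ] spin 14.2
placed top bay x,y,yaw [-15.87  -0.27   0.03] cost 300.3 288.6
placed scene bay x,y,yaw [-1.036e+01 -1.820e+00  1.000e-02] cost 149.5 125.1
```

View pics/l4b.png

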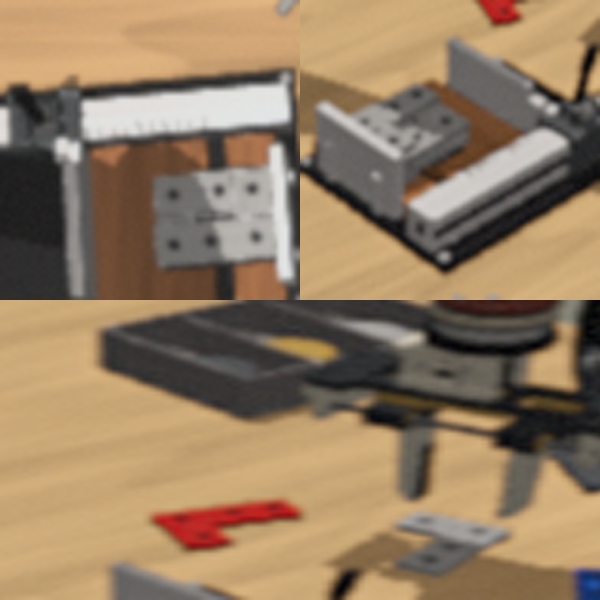

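{"api": "carry_out", "payload": {"plan": [{"grip":0.1,"linear":[0,0,2],"spin":0},{"grip":0.1,"linear":[0,0,4.4],"spin":0},{"grip":0.1,"linear":[0,0,4.9],"spin":0},{"grip":0.1,"linear":[0,0,4.9],"spin":0},{"grip":-0.6,"linear":[0,0,4.9],"spin":0},{"grip":-0.6,"linear":[0,0,4.9],"spin":0},{"grip":-0.6,"linear":[0,0,4.9],"spin":0},{"grip":-0.6,"linear":[0,0,4.9],"spin":0},{"grip":-0.6,"linear":[0,0,2],"spin":0},{"grip":-0.6,"linear":[0,0,-3],"spin":0},{"grip":-0.6,"linear":[0,0,-8],"spin":0},{"grip":-0.6,"linear":[-5,-0.8,-9],"spin":5},{"grip":-0.6,"linear":[-10,-1.6,-9],"spin":10},{"grip":-0.6,"linear":[-15,-2.4,-9],"spin":14},{"grip":-0.6,"linear":[-20,-3.2,-9],"spin":14},{"grip":-0.6,"linear":[-25,-4,-9],"spin":14},{"grip":-0.6,"linear":[-30,-4.8,-9],"spin":14},{"grip":-0.6,"linear":[-33.8,-5.3,-9],"spin":14},{"grip":-0.6,"linear":[-33.8,-5.3,-9],"spin":14},{"grip":-0.6,"linear":[-33.8,-5.3,-9],"spin":14}]}}

```text
t: 41.75
position: [518.3, 98.4, 140.5]
orientation: [-3.141, -0.001, 1.658]
contact_force: [-1.1, 1.4, -2.6]
gripper_width: 0.314
```

```bash
python3 pp.py "-33.8 -5.3 -9 14" 5 5
```

```text
cmd [518.95  97.49 140.64   1.66] meas [518.3  98.4 140.5] [-3.141e+00 -1.000e-03  1.658e+00] w 29.2 F [-1.1  1.4 -2.6] t 41.8 q7 -0.46
shift cm [34.14 -2.99 13.86] spin -14.1
shift cm [-0.01  0.04  7.26] spin 0.0
rows: pick, place
in pick-tool frame: place above (z=2 ->) [-33.85  -5.4 ] spin 14.2
```

{"api": "carry_out", "payload": {"plan": [{"grip":-0.6,"linear":[0,0,3],"spin":0},{"grip":-0.6,"linear":[0,0,5.5],"spin":0},{"grip":-0.6,"linear":[0,0,6.9],"spin":0},{"grip":-0.6,"linear":[0,0,7.3],"spin":0},{"grip":-0.6,"linear":[0,0,7.3],"spin":0},{"grip":0,"linear":[0,0,7.3],"spin":0},{"grip":0,"linear":[0,0,7.3],"spin":0},{"grip":0,"linear":[0,0,7.3],"spin":0},{"grip":0,"linear":[0,0,4.5],"spin":0},{"grip":0,"linear":[0,0,-1.5],"spin":0},{"grip":0,"linear":[0,0,-2.5],"spin":9},{"grip":0,"linear":[4,2,-2.5],"spin":19},{"grip":0,"linear":[8,4,-2.5],"spin":29},{"grip":0,"linear":[12.7,6.4,-2.5],"spin":39},{"grip":0,"linear":[12.7,6.4,-2.5],"spin":49},{"grip":0,"linear":[12.7,6.4,-2.5],"spin":59},{"grip":0,"linear":[12.7,6.4,-2.5],"spin":69},{"grip":0,"linear":[12.7,6.4,-2.5],"spin":79},{"grip":0,"linear":[12.7,6.4,-2.5],"spin":90},{"grip":0,"linear":[12.7,6.4,-2.5],"spin":90}]}}

```text
t: 44.25
position: [571.3, 229.9, 165.8]
orientation: [3.141, -0.0, 0.089]
contact_force: [0.4, 0.4, 0.2]
gripper_width: 0.501
```

```bash
python3 m.py "12.7 6.4 -2.5 90" "572 229 102 .085"; python3 d.py 5 B; python3 - <<'E'
from h import *
b=get_image("scene"); a=get_image("top")
q=lambda i:cv2.resize(i,(400,400),interpolation=cv2.INTER_CUBIC)
cv2.imwrite("pics/l5b.png",np.hstack([q(a["img"][150:240,150:240]),q(b["img"][115:205,250:340])]))
E
```

```text
cmd [5.7174e+02 2.2955e+02 1.6564e+02 9.0000e-02] meas [571.3 229.9 165.8] [ 3.141 -0.     0.089] w 46.6 F [0.4 0.4 0.2] t 44.2 q7 -1.9
shift cm [0.02 0.06 6.36] spin 0.1
placed top bay x,y,yaw [16.8   0.57  0.02] cost 307.6 294.6
placed scene bay x,y,yaw [12.62 -6.64 -0.36] cost 143.0 129.9
```

View pics/l5b.png

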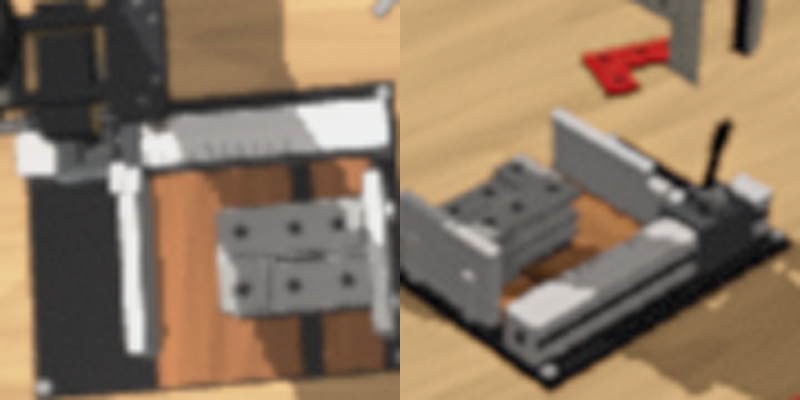

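{"api": "carry_out", "payload": {"plan": [{"grip":0,"linear":[0,0,3],"spin":0},{"grip":0,"linear":[0,0,6.2],"spin":0},{"grip":0,"linear":[0,0,6.2],"spin":0},{"grip":-0.9,"linear":[0,0,6.2],"spin":0},{"grip":-0.9,"linear":[0,0,6.2],"spin":0},{"grip":-0.9,"linear":[0,0,6.2],"spin":0},{"grip":-0.9,"linear":[0,0,6.2],"spin":0},{"grip":-0.9,"linear":[0,0,6.2],"spin":0},{"grip":-0.9,"linear":[0,0,6.2],"spin":0},{"grip":-0.9,"linear":[0,1,6.2],"spin":0},{"grip":-0.9,"linear":[0,2,6.2],"spin":0},{"grip":-0.9,"linear":[0,3,6.2],"spin":0},{"grip":-0.9,"linear":[0,4,6.2],"spin":0},{"grip":-0.9,"linear":[0,4.8,6.2],"spin":0},{"grip":-0.9,"linear":[0,4.8,6.2],"spin":0},{"grip":-0.9,"linear":[0,4.8,6.2],"spin":0}], "force": 35}}

```text
t: 46.45
position: [576.4, 180.8, 104.5]
orientation: [3.141, -0.002, 0.086]
contact_force: [-0.5, 0.1, 6.5]
gripper_width: 0.153
```

```bash
python3 m.py "0 4.8 6.2 0"; python3 -c "
from h import *
a=get_image('scene');print(proj(a,[[572,229,118]]))"
```

```text
cmd [5.7589e+02 1.8173e+02 1.0364e+02 9.0000e-02] meas [576.4 180.8 104.5] [ 3.141e+00 -2.000e-03  8.600e-02] w 14.2 F [-0.5  0.1  6.5] t 46.5 q7 -1.83
[[318.59914137 142.33219989]]
```

{"api": "carry_out", "payload": {"plan": [{"grip":-0.9,"linear":[0,0.2,0],"spin":0},{"grip":-0.9,"linear":[0,0.4,0],"spin":0},{"grip":-0.9,"linear":[0,0.6,0],"spin":0},{"grip":-0.9,"linear":[0,0.8,0],"spin":0},{"grip":-0.9,"linear":[0,0.8,0],"spin":0},{"grip":-0.9,"linear":[0,0.8,0],"spin":0}]}}

```text
t: 47.25
position: [576.7, 178.4, 104.5]
orientation: [-3.135, -0.003, 0.089]
contact_force: [-0.4, 6.6, 4.1]
gripper_width: 0.156
```

```bash
python3 m.py "0 .8 0 0"
```

```text
cmd [5.7658e+02 1.7376e+02 1.0364e+02 9.0000e-02] meas [576.7 178.4 104.5] [-3.135e+00 -3.000e-03  8.900e-02] w 14.5 F [-0.4  6.6  4.1] t 47.2 q7 -1.82
```

{"api": "carry_out", "payload": {"plan": [{"grip":-0.9,"linear":[0,0.3,0],"spin":0},{"grip":-0.9,"linear":[0,0.6,0],"spin":0},{"grip":-0.9,"linear":[0,0.9,0],"spin":0},{"grip":-0.9,"linear":[0,0.9,0],"spin":0},{"grip":-0.9,"linear":[0,0.9,0],"spin":0},{"grip":-0.9,"linear":[0,0.9,0],"spin":0}], "force": 50}}

```text
t: 48.0
position: [576.7, 177.4, 104.5]
orientation: [-3.125, -0.004, 0.094]
contact_force: [-1.5, 16.5, 1.7]
gripper_width: 0.146
```

```bash
python3 m.py "0 .9 0 0"; cat > g.py <<'E'
from fit import *
pt,ps=get_image("top"),get_image("scene")
m=soft(pt,120)
# gap from top view: bright fence top and stop top strips, mean along bay x -45..-34 (clear of pile) at z=76
x,y,w=502.3,97,.086
ys=np.arange(-70,90,.5); prof=0
for bx in np.arange(-47,-36,1): 
    q=proj(pt,T(np.c_[np.full_like(ys,bx),ys,np.full_like(ys,51)],x,y,w,25)).astype(np.float32)
    prof=prof+cv2.remap(pt["img"].astype(np.float32).mean(2),q[:,0].reshape(1,-1),q[:,1].reshape(1,-1),cv2.INTER_LINEAR)[0]
prof/=11; b=np.clip(prof-110,0,None)
for lo,hi in((-65,-35),(25,75)):
    k=(ys>lo)&(ys<hi); print("strip centre",round((ys[k]*b[k]).sum()/b[k].sum(),1),"max",round(prof[k].max()))
q=lambda i:cv2.resize(i,(400,400),interpolation=cv2.INTER_CUBIC)
cv2.imwrite("pics/g.png",np.hstack([q(pt["img"][150:240,150:240]),q(ps["img"][115:205,250:340])]))
E
python3 g.py
```

```text
cmd [5.7736e+02 1.6479e+02 1.0364e+02 9.0000e-02] meas [576.7 177.4 104.5] [-3.125 -0.004  0.094] w 13.6 F [-1.5 16.5  1.7] t 48.0 q7 -1.81
strip centre -50.5 max 165
strip centre 53.8 max 236
```

View pics/g.png

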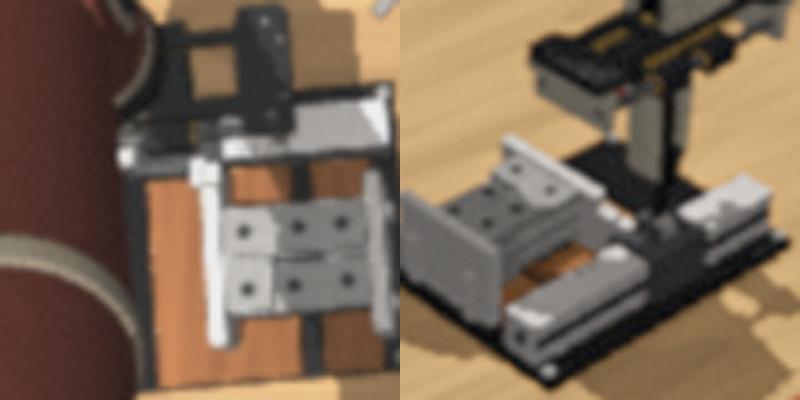

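{"api": "carry_out", "payload": {"plan": [{"grip":-0.9,"linear":[0,0.3,0],"spin":0},{"grip":-0.9,"linear":[0,0.6,0],"spin":0},{"grip":-0.9,"linear":[0,0.8,0],"spin":0},{"grip":-0.9,"linear":[0,0.8,0],"spin":0},{"grip":-0.9,"linear":[0,0.8,0],"spin":0}]}}

```text
t: 48.72
position: [576.7, 175.5, 104.6]
orientation: [-3.117, -0.005, 0.098]
contact_force: [-0.7, 23.8, 0.6]
gripper_width: 0.143
```

```bash
python3 m.py "0 .8 0 0"; python3 g.py
```

```text
cmd [5.7805e+02 1.5682e+02 1.0364e+02 9.0000e-02] meas [576.7 175.5 104.6] [-3.117 -0.005  0.098] w 13.3 F [-0.7 23.8  0.6] t 48.7 q7 -1.8
strip centre -50.5 max 165
strip centre 52.7 max 235
```

{"api": "carry_out", "payload": {"plan": [{"grip":-0.9,"linear":[0,0.4,0],"spin":0},{"grip":-0.9,"linear":[0,0.8,0],"spin":0},{"grip":-0.9,"linear":[0,0.8,0],"spin":0},{"grip":-0.9,"linear":[0,0.8,0],"spin":0},{"grip":-0.9,"linear":[0,0.8,0],"spin":0}], "force": 60}}

```text
t: 49.45
position: [576.5, 174.9, 104.6]
orientation: [-3.108, -0.006, 0.103]
contact_force: [-0.7, 31.9, -2.3]
gripper_width: 0.137
```

```bash
python3 m.py "0 .8 0 0"; python3 g.py
```

```text
cmd [5.7874e+02 1.4885e+02 1.0364e+02 9.0000e-02] meas [576.5 174.9 104.6] [-3.108 -0.006  0.103] w 12.7 F [-0.7 31.9 -2.3] t 49.5 q7 -1.78
strip centre -50.5 max 165
strip centre 52.7 max 235
```

{"api": "carry_out", "payload": {"plan": [{"grip":-0.9,"linear":[0,-0.8,0],"spin":0},{"grip":-0.9,"linear":[0,-1.5,0],"spin":0},{"grip":-0.9,"linear":[0.9,-1.5,0],"spin":0},{"grip":-0.9,"linear":[1.85,-1.5,0.2],"spin":0},{"grip":-0.9,"linear":[2.6,-1.5,0.45],"spin":0},{"grip":-0.9,"linear":[3.3,-1.5,0.8],"spin":0},{"grip":-0.9,"linear":[3.95,-1.5,1.2],"spin":0},{"grip":-0.9,"linear":[4.55,-1.5,1.7],"spin":0},{"grip":-0.9,"linear":[5.05,-1.5,2.3],"spin":0},{"grip":-0.9,"linear":[5.5,-1.5,2.9],"spin":0},{"grip":-0.9,"linear":[5.9,-1.5,3.6],"spin":0},{"grip":-0.9,"linear":[6.2,-1.5,4.3],"spin":0},{"grip":-0.9,"linear":[6.4,-1.5,5.0],"spin":0},{"grip":-0.9,"linear":[6.5,-1.5,5.6],"spin":0},{"grip":-0.9,"linear":[6.5,-1.5,6.2],"spin":0},{"grip":-0.9,"linear":[6.5,-1.5,6.5],"spin":0},{"grip":-0.9,"linear":[6.5,-1.5,6.5],"spin":0},{"grip":-0.9,"linear":[6.5,-1.5,6.5],"spin":0}], "force": 40}}

```text
t: 51.8
position: [637.4, 182.0, 47.3]
orientation: [-3.125, 0.004, 0.093]
contact_force: [-17.1, 9.5, 42.3]
gripper_width: 0.166
```

```bash
python3 m.py "6.5 -1.5 6.5 0"; python3 g.py
```

```text
cmd [6.4220e+02 1.6941e+02 3.8640e+01 9.0000e-02] meas [637.4 182.   47.3] [-3.125  0.004  0.093] w 15.5 F [-17.1   9.5  42.3] t 51.8 q7 -1.79
strip centre -50.5 max 168
strip centre 50.3 max 237
```

View pics/g.png

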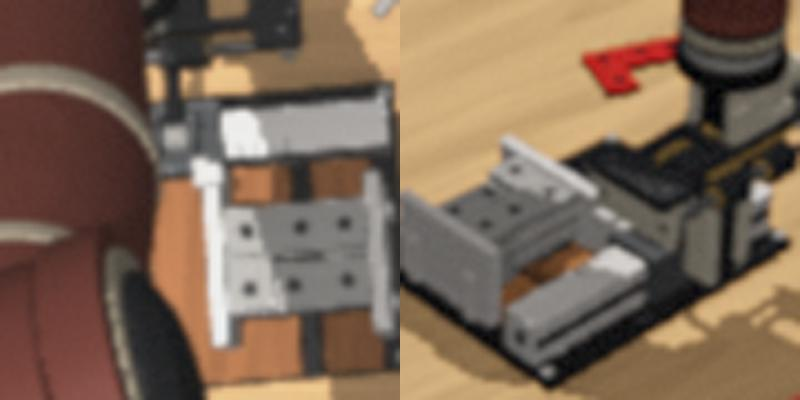

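{"api": "carry_out", "payload": {"plan": [{"grip":-0.9,"linear":[-0.4,-0.6,-0.4],"spin":0},{"grip":-0.9,"linear":[-0.4,-1.2,-0.6],"spin":0},{"grip":-0.9,"linear":[-0.4,-1.2,-0.6],"spin":0},{"grip":0,"linear":[-0.4,-1.2,-0.6],"spin":0},{"grip":0,"linear":[-0.4,-1.2,-0.6],"spin":0},{"grip":0,"linear":[-0.4,-1.2,-0.6],"spin":0},{"grip":0,"linear":[-0.4,-1.2,-3],"spin":0},{"grip":0,"linear":[-0.4,-1.2,-6],"spin":0},{"grip":-1,"linear":[-0.4,-1.2,-6],"spin":0},{"grip":-1,"linear":[-0.4,-1.2,-6],"spin":0},{"grip":-1,"linear":[-0.4,-1.2,-6],"spin":0},{"grip":-1,"linear":[-0.4,-1.2,-6],"spin":0},{"grip":-1,"linear":[-0.4,-1.2,-4.5],"spin":0},{"grip":-1,"linear":[-0.4,-1.2,-3.2],"spin":0},{"grip":-1,"linear":[-0.4,-1.2,-2.6],"spin":0},{"grip":-1,"linear":[-0.4,-1.2,-2.2],"spin":0},{"grip":-1,"linear":[-0.4,-1.2,-2.2],"spin":0},{"grip":-1,"linear":[-0.4,-1.2,-2.2],"spin":0}]}}

```text
t: 54.15
position: [636.4, 180.9, 64.8]
orientation: [3.141, 0.001, 0.087]
contact_force: [-6.8, -2.2, 20.9]
gripper_width: 0.003
```

```bash
python3 m.py "-.4 -1.2 -2.2 0"
```

```text
cmd [6.3718e+02 1.8102e+02 6.0640e+01 9.0000e-02] meas [636.4 180.9  64.8] [3.141e+00 1.000e-03 8.700e-02] w 0.3 F [-6.8 -2.2 20.9] t 54.1 q7 -1.8
```

{"api": "carry_out", "payload": {"plan": [{"grip":-1,"linear":[0,0,-4],"spin":0},{"grip":-1,"linear":[0,0,-9],"spin":0},{"grip":-1,"linear":[0,0,-14],"spin":0},{"grip":-1,"linear":[-17,42,-14],"spin":0},{"grip":-1,"linear":[-17,42,-14],"spin":0},{"grip":-1,"linear":[-17,42,-14],"spin":0},{"grip":-1,"linear":[-17,42,-14],"spin":0},{"grip":-1,"linear":[-17,42,-14],"spin":0},{"grip":-1,"linear":[-17,42,-14],"spin":0},{"grip":-1,"linear":[-17,42,-14],"spin":0},{"grip":-1,"linear":[-17,42,-14],"spin":0},{"grip":-1,"linear":[-17,42,-14],"spin":0},{"grip":-1,"linear":[-17,42,-14],"spin":0}]}}

```text
t: 55.78
position: [505.1, -249.2, 200.4]
orientation: [-3.139, -0.0, 0.091]
contact_force: [0.7, 1.0, 0.2]
gripper_width: 0.004
```

```bash
python3 m.py "-17 42 -14 0"; python3 g.py; python3 d.py 5 B
```

```text
cmd [ 5.0411e+02 -2.5210e+02  2.0064e+02  9.0000e-02] meas [ 505.1 -249.2  200.4] [-3.139 -0.     0.091] w 0.3 F [0.7 1.  0.2] t 55.8 q7 -1.05
strip centre -49.7 max 234
strip centre 52.8 max 234
placed top bay x,y,yaw [17.14  4.6   0.  ] cost 358.8 355.9
placed scene bay x,y,yaw [18.67  3.77 -0.02] cost 130.7 122.8
```

View pics/g.png

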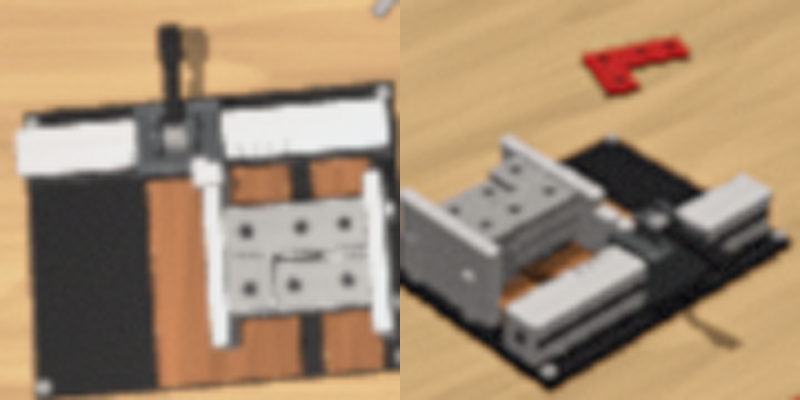

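```bash
python3 - <<'E'
from fit import *
pt,ps=get_image("top"),get_image("scene")
def strips(img,pt,lit=""):
    x,y,w=502.3,97,.086; ys=np.arange(-75,130,.25); g=img.astype(np.float32).mean(2)
    out=[]
    for lo,hi in((-47,-38),(38,47)):
        prof=np.mean([cv2.remap(g,*[v.astype(np.float32).reshape(1,-1) for v in proj(pt,T(np.c_[np.full_like(ys,b),ys,np.full_like(ys,51)],x,y,w,25)).T],cv2.INTER_CUBIC)[0] for b in np.arange(lo,hi,1)],0)
        r=[]
        for c in(-50,None):
            k=(ys>-62)&(ys<-38) if c else (ys>0)&(ys<120)
            pk=ys[k][prof[k].argmax()]; k=(ys>pk-14)&(ys<pk+14); t=165
            i=np.where(k&(prof>t))[0]; e0=np.interp(t,prof[i[0]-1:i[0]+1],ys[i[0]-1:i[0]+1]); e1=np.interp(-t,-prof[i[-1]:i[-1]+2],ys[i[-1]:i[-1]+2]); r+= [e0,e1]
        out.append(np.round(r,1))
    return out
print("now",strips(pt["img"],pt)); print("start",strips(cv2.imread("pics/top0.png"),pt))
mt=soft(pt,120); 
def cost(a,p,m,B,f):
    u0,v0,u1,v1=B; return np.abs(f(p,a)[v0:v1,u0:u1]-m[v0:v1,u0:u1]).sum()
a,s=fit(jig,[pt],[mt],[503,98,.084,91,59.5],[3,3,.02,3,3],[[140,145,242,187]]); print("rail-side fit",np.round(a,3),round(s,1))
# lever tip vs start: lever silhouette
for p in(pt,ps):
    r=silhouettes("cam_lever",p); print([(round(q["confidence"],2),q["bbox"]) for q in r][:2])
for t in("spanner","sprocket","hex_key","oil_bottle","grease_tin","pedal"):
    r=silhouettes(t,ps); print(t,[(round(x["confidence"],2),np.round(x["bbox"]).tolist()) for x in r][:2])
E
```

```text
now [array([-56.4, -44. ,  44.1,  55.4]), array([-54.9, -44.3,  44.9,  55.4])]
start [array([-55.3, -44.9,  17.5,  27. ]), array([-54.2, -45.2,  18. ,  27.2])]
rail-side fit [5.02746e+02 9.48610e+01 1.01000e-01 9.16000e+01 6.09120e+01] 165.8
[(0.62, [184.0, 155.8, 192.6, 181.5])]
[(0.24, [230.5, 239.5, 253.8, 274.0])]
spanner [(0.69, [287.0, 210.0, 300.0, 256.0])]
sprocket [(0.7, [275.0, 166.0, 288.0, 178.0]), (0.65, [106.0, 199.0, 130.0, 218.0])]
hex_key [(0.71, [132.0, 263.0, 153.0, 285.0])]
oil_bottle [(0.56, [113.0, 256.0, 130.0, 288.0])]
grease_tin [(0.57, [233.0, 240.0, 258.0, 275.0]), (0.4, [128.0, 262.0, 156.0, 287.0])]
pedal [(0.89, [357.0, 175.0, 392.0, 199.0])]
```

```bash
python3 -c "
from station import *
print(hand_in())"
```

```text
the job is handed in; nothing more can be done
None
```

I lifted the lever and slid the stop back. All six grey plates are now stacked in the bay on alternate sides, and the blue and red look-alikes were left alone. I then pushed the stop up to about 32 N, until it moved no further, flipped the lever down and handed the job in at about 56 s.

**Last checks**
- **Lever:** flat. Pressing on its grip from above met it at z = 64.8 mm, against 65.4 mm expected from the text.
- **Stop gap:** my final readings in the top view gave 88 to 92 mm and the jig fit gave 91.6 mm. An earlier strip-centre estimate gave 92.5 mm, and lever travel gave about 91 mm. The allowed range is 87 to 93.5 mm.
- **Pile:** the final pictures show it square and tight between fence and stop. The fit put the top plate at x of about +17 to +19 mm. Its y came out at +3.8 to +4.6 mm. That is close to the 5 mm limit, but it depends on my bay estimate, which is uncertain by 2 to 3 mm.
- **Bystanders:** in the scene view the spanner, sprocket, hex key, bottle, tin and pedal all show where they started.

**Disagreements:** the scene-view fits of the upper layers were unreliable because the plates below are the same grey. For those layers I relied on the top view and the pictures.

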